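# Pack the orange-capped samples for transport

## Robot

A 6-joint arm with a two-finger parallel gripper is mounted at the origin on the work surface. World frame = base frame: x ahead of the robot, y to its left, z up, the work surface at z = 0. Lengths are in m, angles in rad, forces in N, time in s.
With the tool pointing down it reaches from about 0.35 to 0.85 m from the base axis. Payload 8.1 kg.
Tool frame: the origin (TCP) lies between the finger pads; the fingertips stand 11 mm ahead of it and the grasp point (between the pads) lies 8 mm behind it (tips_ahead is the z of the fingertips in the tool frame, in m); z points along the fingers, y is the line along which they close (so a half turn about z gives the same grasp; the last joint's range is limited). The gripper opens to 93 mm and grips with 3 to 60 N. Pads are 15 mm wide; open, the fingers measure 128 mm over their backs; the gripper's body (75 mm by 188 mm) begins 65 mm behind the grasp point.
Start: joints at [-1.303, 0.13, 1.488, -0, 1.523, -0.085], TCP at [0.207, -0.563, 0.23] pointing down, gripper open.
Joint ranges: [-2.96, 2.96], [-0.89, 2.26], [0.02, 2.5], [-1.34, 4.48], [0, 2.73], [-2.66, 2.66]. Speed limits (rad/s): [2.39, 2.39, 2.79, 3.14, 3.14, 3.14].

## Interface

Orientations are given as a rotation vector (axis times angle).
In Python, from plant import read_state, read_camera, close_job, tips_ahead gives the robot as it stands. The module is installed in compiled form; this text tells all that it offers.
- The arm moves only by the tool move_arm, never from a script. Its argument "plan" is a list of rows, each a list of 7 numbers: the turn, a rotation vector about the tool's x, y, z in units of 6 degrees (1.0 is 6 degrees), then the shift along the tool's x, y, z in units of 25 mm (1.0 is 25 mm), then the finger opening in mm, from 0 to 93. A call has exactly 10 rows; each row shifts and turns the commanded pose from where the row before left it, along the tool's axes as they then stand; what a row does not reach is not made up. A row lasts 1/10 s, in which the tool goes at most 50 mm and 8.59 degrees, less where a joint would pass 70% of its speed; a pose out of reach is approached as far as the arm can. A call is refused whole if a number of a shift passes 1 or a number of a turn 1, either way. A call with a gripper value outside its range is refused whole. The fingers move at their own pace and stop on an object; "force" is the grip in N (left out, the last holds). Time passes only in rows, so rows that do not move let the fingers close, or fill a call up. It gives the time, the measured TCP pose, the force, the opening and the grip force at its end, in the units of the state.
- read_state(): the state, without advancing time (a new reading comes with each control period).
- read_camera(name): name is "scene" or "side" or "wrist"; returns a dict with "frame" (420x560x3 uint8, red, green, blue), "z_map" (420x560 float32, m along the optical axis (not along the pixel's ray), 0 where there is no reading), "fx", "fy", "cx", "cy" (pixels), "rvec" (rotation vector, rad) and "tvec" (3), from world to camera coordinates, as OpenCV has them. Camera axes: x right, y down, z forward; pixel columns grow to the right and rows downward; lengths in m; the calibration is good to about 2 mm. The wrist camera is an equidistant fisheye: a pixel r from the principal point sees the ray r / f radians off the axis. A picture is of the moment at which its call begins.
- close_job(): hands the job in; it is judged then, once.
The state is a dict: "t": time; "q": joint angles; "dq": joint speeds; "joint_torque": joint torques, N m; "tool_pos": TCP position; "orientation": TCP orientation; "force": force on the tool from outside, world axes, zero at the start; "wrist_torque": the same for the moment, N m; "opening": finger opening in m; "gripper_force": force on a finger pad.
Only numpy, scipy, OpenCV 4.12 (cv2) and the standard library are available. Lean on these libraries where they do the work, as an engineer would, in place of code of your own. Each camera call takes 0.05 s, during which the arm holds its last target. There are 200 camera calls.

## Task

Pack every orange-capped bottle, both those wedged in the full crate and those standing on the bench, upright on the floor of the blue case, setting each down rather than dropping it. Then push the case's lid gently all the way shut without slamming it, and after that turn the yellow turnbutton fully across it. Leave the white-capped bottles standing in the crate and everything else where it is.

Things in the scene. Friction and masses are not known exactly. Their poses are not given: they have to be found in the camera images.
- crate: Grey open crate, fixed to the bench, outside 180 x 180 x 60 mm, walls and floor 6 mm, no dividers. Packed tight with 3 x 3 bottles, in any order, that touch one another and the walls (pitch 56 mm along its x and y) and stand on its floor, caps above the rim. Origin at the centre of the underside, x and y along the sides.
- sample_a: Round white bottle: body 55.5 mm across, 70 mm tall, cone shoulder to 79 mm, then a screw cap 30 mm across, 79 to 112 mm above the foot; about 0.16 kg, heavy foot. Origin at the centre of the underside, z up. ORANGE cap: to be packed. Starts somewhere in the crate.
- sample_b: Round white bottle: body 55.5 mm across, 70 mm tall, cone shoulder to 79 mm, then a screw cap 30 mm across, 79 to 112 mm above the foot; about 0.16 kg, heavy foot. Origin at the centre of the underside, z up. ORANGE cap: to be packed. Starts somewhere in the crate.
- sample_c: Round white bottle: body 55.5 mm across, 70 mm tall, cone shoulder to 79 mm, then a screw cap 30 mm across, 79 to 112 mm above the foot; about 0.16 kg, heavy foot. Origin at the centre of the underside, z up. ORANGE cap: to be packed. Starts standing on the bench between crate and case (two or three of sample_c, _d, _e are present).
- sample_d: Round white bottle: body 55.5 mm across, 70 mm tall, cone shoulder to 79 mm, then a screw cap 30 mm across, 79 to 112 mm above the foot; about 0.16 kg, heavy foot. Origin at the centre of the underside, z up. ORANGE cap: to be packed. Starts standing on the bench between crate and case (two or three of sample_c, _d, _e are present).
- sample_e: Round white bottle: body 55.5 mm across, 70 mm tall, cone shoulder to 79 mm, then a screw cap 30 mm across, 79 to 112 mm above the foot; about 0.16 kg, heavy foot. Origin at the centre of the underside, z up. ORANGE cap: to be packed. Starts standing on the bench between crate and case (two or three of sample_c, _d, _e are present).
- blank_1: Round white bottle: body 55.5 mm across, 70 mm tall, cone shoulder to 79 mm, then a screw cap 30 mm across, 79 to 112 mm above the foot; about 0.16 kg, heavy foot. Origin at the centre of the underside, z up. WHITE cap: stays in the crate.
- blank_2: Round white bottle: body 55.5 mm across, 70 mm tall, cone shoulder to 79 mm, then a screw cap 30 mm across, 79 to 112 mm above the foot; about 0.16 kg, heavy foot. Origin at the centre of the underside, z up. WHITE cap: stays in the crate.
- blank_3: Round white bottle: body 55.5 mm across, 70 mm tall, cone shoulder to 79 mm, then a screw cap 30 mm across, 79 to 112 mm above the foot; about 0.16 kg, heavy foot. Origin at the centre of the underside, z up. WHITE cap: stays in the crate.
- blank_4: Round white bottle: body 55.5 mm across, 70 mm tall, cone shoulder to 79 mm, then a screw cap 30 mm across, 79 to 112 mm above the foot; about 0.16 kg, heavy foot. Origin at the centre of the underside, z up. WHITE cap: stays in the crate.
- blank_5: Round white bottle: body 55.5 mm across, 70 mm tall, cone shoulder to 79 mm, then a screw cap 30 mm across, 79 to 112 mm above the foot; about 0.16 kg, heavy foot. Origin at the centre of the underside, z up. WHITE cap: stays in the crate.
- blank_6: Round white bottle: body 55.5 mm across, 70 mm tall, cone shoulder to 79 mm, then a screw cap 30 mm across, 79 to 112 mm above the foot; about 0.16 kg, heavy foot. Origin at the centre of the underside, z up. WHITE cap: stays in the crate.
- blank_7: Round white bottle: body 55.5 mm across, 70 mm tall, cone shoulder to 79 mm, then a screw cap 30 mm across, 79 to 112 mm above the foot; about 0.16 kg, heavy foot. Origin at the centre of the underside, z up. WHITE cap: stays in the crate.
- case: Blue transport case, fixed to the bench. The base is an open box, outside 216 (x) x 148 (y) x 70 mm tall, walls and floor 6 mm, no dividers: room for 3 x 2 bottles at 68 mm pitch. Origin at the centre of the underside. Lid hinged on the +y rim; the turnbutton is on a grey post (30 x 22 mm, 134 mm tall) outside the -y wall, 100 mm from the case's centre.
- lid (a joint): Angle of the case's deep lid, rad: 0 closed, starts wide open at 1.8 to 2.0, stop 2.1. A hollow box 216 x 148 mm, 61 mm deep, 6 mm walls, 0.7 kg, turning about the case's x direction at lid_hinge. Closed, its flat outer face is 131 mm above the bench and it clears the caps. The hinge is stiff (0.85 N m) and holds the lid where it is left: push it all the way down, 3 to 8 N near its free edge.
- lid_hinge (a point): Middle of the lid's hinge line, on top of the base's +y wall: 74 mm from the case's centre along its +y, 70 mm above the bench. Its axes turn with the lid; when closed they are parallel to the case's.
- lid_edge (a point): Middle of the free edge of the lid's outer face: in the lid's own axes 148 mm along -y and 61 mm along +z from lid_hinge.
- latch (a joint): Angle of the yellow turnbutton, rad: at 0 (0 to 0.3 at the start) its wing points to the case's -x, alongside and clear of the lid; it turns clockwise seen from above to its stop at 1.57, where the wing points to the case's +y, across the top of the closed lid. It stays where it is left (friction 0.06 N m).
- latch_pivot (a point): The turnbutton's vertical pivot, on top of the wing, 143 mm above the bench. The wing is a bar 18 mm wide and 8 mm thick that reaches 75 mm out from the pivot, its underside 135 mm above the bench (4 mm over the closed lid).
- latch_fin (a point): Top centre of the upright grip fin on the wing, 172 mm above the bench and 55 mm from the pivot; the fin is 36 mm long along the wing (37 to 73 mm from the pivot), 12 mm thick, and rises 29 mm above the wing.
- spare_blank: A bystander. Round white bottle: body 55.5 mm across, 70 mm tall, cone shoulder to 79 mm, then a screw cap 30 mm across, 79 to 112 mm above the foot; about 0.16 kg, heavy foot. Origin at the centre of the underside, z up. WHITE cap, standing on the bench near the robot.
- beaker: A bystander. Glass beaker, 72 mm across, 90 mm tall. Origin at the centre of the underside.
- cylinder: A bystander. White measuring cylinder, 64 mm foot, 38 mm across at the rim, 174 mm tall. Origin at the centre of the underside.
- spatula: A bystander. Steel spatula 180 mm long lying on the bench. Origin under its middle.
There are look-alikes about, which are no part of the job. Leave any red look-alike of the blank_3 alone.

How it is judged:
On the way, in this order (a step that is already met when the one before it is completed fails the run):
1. all orange-capped bottles stand upright in the case, the lid still open (x of sample_a in the frame of case between -0.085 and 0.085 m and y of sample_a in the frame of case between -0.052 and 0.052 m and z of sample_a in the frame of case between -0.005 and 0.014 m and angle between each of sample_a, sample_b, sample_c, sample_d, sample_e's own z axis and vertical below 0.15 rad and x of sample_b in the frame of case between -0.085 and 0.085 m and y of sample_b in the frame of case between -0.052 and 0.052 m and z of sample_b in the frame of case between -0.005 and 0.014 m and x of sample_c in the frame of case between -0.085 and 0.085 m and y of sample_c in the frame of case between -0.052 and 0.052 m and z of sample_c in the frame of case between -0.005 and 0.014 m and x of sample_d in the frame of case between -0.085 and 0.085 m and y of sample_d in the frame of case between -0.052 and 0.052 m and z of sample_d in the frame of case between -0.005 and 0.014 m and x of sample_e in the frame of case between -0.085 and 0.085 m and y of sample_e in the frame of case between -0.052 and 0.052 m and z of sample_e in the frame of case between -0.005 and 0.014 m and value of joint lid above 1.2 rad), for 0.2 s.
2. the lid is shut, the turnbutton still clear of it (value of joint lid below 0.05 rad and value of joint latch below 0.8 rad), for 0.2 s.
3. the turnbutton is turned across the lid (value of joint latch above 1.4 rad), for 0.2 s.
At the end, for the whole second after the job is handed in: Every orange-capped bottle that is present stands upright (within 0.15 rad) on the case's floor, at rest; the lid is shut (within 0.05 rad), the turnbutton is across it (over 1.4 rad), and every white-capped bottle of the crate stands upright on the crate's floor (x of sample_a in the frame of case between -0.085 and 0.085 m and y of sample_a in the frame of case between -0.052 and 0.052 m and z of sample_a in the frame of case between -0.005 and 0.014 m and angle between each of sample_a, sample_b, sample_c, sample_d, sample_e, blank_1, blank_2, blank_3, blank_4, blank_5, blank_6, blank_7's own z axis and vertical below 0.15 rad and x of sample_b in the frame of case between -0.085 and 0.085 m and y of sample_b in the frame of case between -0.052 and 0.052 m and z of sample_b in the frame of case between -0.005 and 0.014 m and x of sample_c in the frame of case between -0.085 and 0.085 m and y of sample_c in the frame of case between -0.052 and 0.052 m and z of sample_c in the frame of case between -0.005 and 0.014 m and x of sample_d in the frame of case between -0.085 and 0.085 m and y of sample_d in the frame of case between -0.052 and 0.052 m and z of sample_d in the frame of case between -0.005 and 0.014 m and x of sample_e in the frame of case between -0.085 and 0.085 m and y of sample_e in the frame of case between -0.052 and 0.052 m and z of sample_e in the frame of case between -0.005 and 0.014 m and x of blank_1 in the frame of crate between -0.067 and 0.067 m and y of blank_1 in the frame of crate between -0.067 and 0.067 m and z of blank_1 in the frame of crate between -0.005 and 0.016 m and x of blank_2 in the frame of crate between -0.067 and 0.067 m and y of blank_2 in the frame of crate between -0.067 and 0.067 m and z of blank_2 in the frame of crate between -0.005 and 0.016 m and x of blank_3 in the frame of crate between -0.067 and 0.067 m and y of blank_3 in the frame of crate between -0.067 and 0.067 m and z of blank_3 in the frame of crate between -0.005 and 0.016 m and x of blank_4 in the frame of crate between -0.067 and 0.067 m and y of blank_4 in the frame of crate between -0.067 and 0.067 m and z of blank_4 in the frame of crate between -0.005 and 0.016 m and x of blank_5 in the frame of crate between -0.067 and 0.067 m and y of blank_5 in the frame of crate between -0.067 and 0.067 m and z of blank_5 in the frame of crate between -0.005 and 0.016 m and x of blank_6 in the frame of crate between -0.067 and 0.067 m and y of blank_6 in the frame of crate between -0.067 and 0.067 m and z of blank_6 in the frame of crate between -0.005 and 0.016 m and x of blank_7 in the frame of crate between -0.067 and 0.067 m and y of blank_7 in the frame of crate between -0.067 and 0.067 m and z of blank_7 in the frame of crate between -0.005 and 0.016 m and value of joint lid below 0.05 rad and value of joint latch above 1.4 rad and linear speed of each of sample_a, sample_b, sample_c, sample_d, sample_e below 0.03 m/s); the robot touches nothing.
It fails at once if the lid is slammed: it turns faster than 1.2 rad/s in its last 0.3 rad of closing (value of joint lid below 0.3 rad and velocity of joint lid below -1.2 rad/s).
It fails at once if a bottle is dropped into the case (faster than 0.7 m/s just above its floor) ((x of sample_a in the frame of case between -0.1 and 0.1 m and y of sample_a in the frame of case between -0.07 and 0.07 m and z of sample_a in the frame of case between 0.015 and 0.04 m and linear speed of sample_a above 0.7 m/s) or (x of sample_b in the frame of case between -0.1 and 0.1 m and y of sample_b in the frame of case between -0.07 and 0.07 m and z of sample_b in the frame of case between 0.015 and 0.04 m and linear speed of sample_b above 0.7 m/s) or (x of sample_c in the frame of case between -0.1 and 0.1 m and y of sample_c in the frame of case between -0.07 and 0.07 m and z of sample_c in the frame of case between 0.015 and 0.04 m and linear speed of sample_c above 0.7 m/s) or (x of sample_d in the frame of case between -0.1 and 0.1 m and y of sample_d in the frame of case between -0.07 and 0.07 m and z of sample_d in the frame of case between 0.015 and 0.04 m and linear speed of sample_d above 0.7 m/s) or (x of sample_e in the frame of case between -0.1 and 0.1 m and y of sample_e in the frame of case between -0.07 and 0.07 m and z of sample_e in the frame of case between 0.015 and 0.04 m and linear speed of sample_e above 0.7 m/s)).
It fails at once if a bystander (spare white-capped bottle, beaker, measuring cylinder, spatula) is moved over 30 mm (distance of any of spare_blank, beaker, cylinder, spatula from where it was at the start of the episode above 0.03 m).
Of sample_c, sample_d, sample_e only 2 to 3 are there at a start; the rules pass over those that are not, and their reading is None.
At some moment in a run one of sample_c, sample_d, sample_e may be knocked a few centimetres aside while the robot is not near it.
It also fails if it takes over 210 s, if anything falls off the work surface, if the arm or the gripper's body presses on something with over 40 N, if the wrist force passes 120 N, or if a joint passes its speed limit or range.

## Working session

There is one attempt and no reset: what is moved stays moved. The work goes in short steps, Python scripts to look and compute and a tool call to move; the robot and the scene stay as the last step left them, time stands still between calls to the robot, and variables do not carry over. Pictures are saved under pics/ and viewed, at most 14 in all, crops included, and the job is handed in when it is done.

Besides the shell and the picture viewer there is one more tool, called after "Request:" as name([rows], argument=value, ...), one row to a line, values as JSON. move_arm: Moves the arm, as the interface text tells. Its arguments: {"type":"object","properties":{"plan":{"type":"array","items":{"type":"array","items":{"type":"number"}}},"force":{"type":"number"}},"required":["plan"]}

```bash
mkdir -p pics
cat > h.py <<'E'
import numpy as np, cv2
from plant import read_state, read_camera, close_job, tips_ahead
def cloud(c):
    # world point per pixel (pinhole)
    z=c["z_map"]; v,u=np.indices(z.shape)
    P=np.stack([(u-c["cx"])/c["fx"]*z,(v-c["cy"])/c["fy"]*z,z],-1)
    R=cv2.Rodrigues(np.array(c["rvec"],float))[0]
    return (P-np.array(c["tvec"]).ravel())@R
def save(n,im): cv2.imwrite(n,cv2.cvtColor(im,cv2.COLOR_RGB2BGR))
E
python3 - <<'E'
from h import *
s=read_state(); print({k:np.round(v,3).tolist() for k,v in s.items()}, tips_ahead)
for n in("scene","side"):
    c=read_camera(n); save(f"pics/{n}0.png",c["frame"]); np.savez(f"{n}0.npz",**c)
    R=cv2.Rodrigues(np.array(c["rvec"],float))[0]; print(n,-R.T@np.array(c["tvec"]).ravel(),R[2])
E
```

```text
{'t': 0.0, 'q': [-1.303, 0.131, 1.489, -0.0, 1.523, -0.085], 'dq': [-0.001, -0.001, 0.0, 0.001, -0.002, 0.001], 'joint_torque': [-0.002, -55.984, -49.176, 0.076, 0.035, -0.0], 'tool_pos': [0.207, -0.563, 0.229], 'orientation': [-3.091, -0.551, 0.0], 'force': [-0.006, 0.064, 0.59], 'wrist_torque': [-0.006, 0.005, 0.056], 'gripper_force': 0.0, 'opening': 0.093} 0.011
scene [ 1.08194931 -0.8810753   1.14908681] [-0.40051419  0.58819676 -0.70257594]
side [1.39558585 0.57404396 1.06190826] [-0.61324222 -0.42636808 -0.66493928]
```

View pics/scene0.png

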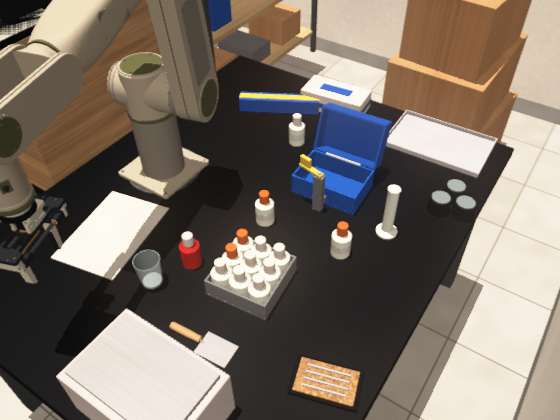

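View pics/side0.png

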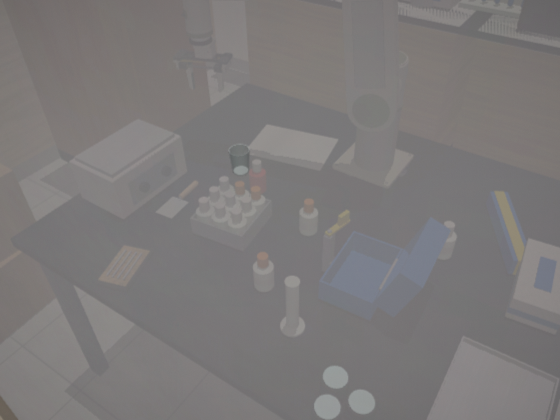

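The scene camera shows the crate at (250,272). The orange caps are crate (242,236), crate (232,252), bench (264,198) and bench (342,230). What could be mistaken for them is the red bottle with a white cap at (190,250) and the spare white-capped bottle at (297,130). The case is at (335,180) with its post at (318,190). The side camera's picture is hazy but shows the same two loose orange caps at (308,205) and (263,262). I'll measure next.

```bash
cat >> h.py <<'E'
def masks(c):
    h=cv2.cvtColor(c["frame"],cv2.COLOR_RGB2HSV)
    H,S,V=[h[...,i].astype(int) for i in range(3)]
    return H,S,V
def blobs(m,P,minn=12):
    n,l,st,ce=cv2.connectedComponentsWithStats(m.astype(np.uint8))
    return [(P[l==i],ce[i],st[i,4]) for i in range(1,n) if st[i,4]>=minn]
def project(c,X):
    X=np.atleast_2d(X); R=cv2.Rodrigues(np.array(c["rvec"],float))[0]
    p=X@R.T+np.array(c["tvec"]).ravel()
    return np.stack([c["fx"]*p[:,0]/p[:,2]+c["cx"],c["fy"]*p[:,1]/p[:,2]+c["cy"]],1)
E
python3 - <<'E'
from h import *
np.set_printoptions(precision=4,suppress=True)
for n in("scene","side"):
    c=dict(np.load(f"{n}0.npz")); P=cloud(c); H,S,V=masks(c); z=P[...,2]
    ok=c["z_map"]>0
    print(n,"bench z",np.median(z[(abs(z)<.02)&ok]))
    # top faces: caps
    for lo,hi,name in((.108,.124,"top"),):
        m=ok&(z>lo)&(z<hi)&(P[...,0]>.1)&(P[...,0]<.95)&(abs(P[...,1])<.7)
        for p,ce,a in blobs(m,P,15):
            q=p[:,:2]; u=tuple(ce.astype(int)); k=m[u[1],u[0]]
            print(name,ce.round(),a,(q.max(0)+q.min(0))/2,np.ptp(q,axis=0),np.median(p[:,2]),"HS",H[u[1],u[0]],S[u[1],u[0]],V[u[1],u[0]])
    m=ok&((H>23)&(H<33)&(S>(120 if n=="scene" else 40)))&(abs(P[...,1])<.6)
    for p,ce,a in blobs(m,P,20): print("yellow",ce.round(),a,p.mean(0),p.min(0),p.max(0))
    m=ok&((H>100)&(H<125)&(S>(120 if n=="scene" else 60)))&(abs(P[...,1])<.6)&(P[...,0]>.2)
    for p,ce,a in blobs(m,P,300): print("blue",ce.round(),a,p.mean(0),p.min(0),p.max(0))
E
```

```text
scene bench z 0.0014807003631681988
top [296. 116.] 41 [0.2931 0.3625] [0.0295 0.0339] 0.11312009504706712 HS 19 11 254
top [349. 135.] 330 [0.5021 0.3402] [0.1928 0.0875] 0.11583492047050112 HS 112 166 123
top [380. 151.] 33 [0.6195 0.3447] [0.0088 0.0667] 0.11620525352725244 HS 111 173 133
top [318. 182.] 52 [0.5318 0.1177] [0.0311 0.0301] 0.11499980835396476 HS 170 10 80
top [263. 193.] 65 [ 0.4213 -0.01  ] [0.0292 0.0321] 0.11231172924114588 HS 13 188 252
top [390. 206.] 48 [0.7485 0.138 ] [0.0312 0.0195] 0.11609340289018653 HS 22 40 172
top [342. 225.] 75 [0.6723 0.0034] [0.0293 0.0299] 0.11202683021223124 HS 13 186 252
top [241. 233.] 95 [ 0.464  -0.1716] [0.0314 0.0319] 0.11809889814820028 HS 13 183 252
top [186. 235.] 85 [ 0.3438 -0.2575] [0.0306 0.0291] 0.11258507584895444 HS 19 11 254
top [260. 240.] 100 [ 0.5192 -0.1657] [0.0314 0.0268] 0.11785195410936757 HS 21 10 254
top [230. 248.] 101 [ 0.4701 -0.2278] [0.0299 0.03  ] 0.11851202994278051 HS 13 182 252
top [278. 248.] 105 [ 0.5737 -0.1588] [0.0291 0.0316] 0.11731104570988189 HS 22 11 253
top [249. 255.] 105 [ 0.5257 -0.
[... 337 characters left out ...]
.588  -0.2705] [0.0286 0.034 ] 0.11854961685169157 HS 20 9 254
top [217. 401.] 119 [ 0.6997 -0.5686] [0.0034 0.0908] 0.1164596812679907 HS 11 47 136
yellow [277.  96.] 288 [0.1265 0.4956 0.0565] [-0.0041  0.4197  0.0481] [0.2702 0.5719 0.0643]
yellow [305. 157.] 30 [0.4723 0.134  0.1686] [0.4163 0.1208 0.0449] [0.4916 0.2643 0.178 ]
yellow [312. 170.] 51 [0.5025 0.1218 0.1438] [0.4557 0.1104 0.1379] [0.5342 0.1354 0.1494]
blue [348. 154.] 5798 [0.5258 0.3088 0.0862] [ 0.3686  0.1305 -0.0041] [0.6352 0.4758 0.2145]
blue [302. 182.] 544 [0.4466 0.1594 0.0366] [ 0.3736  0.1062 -0.0035] [0.5148 0.2463 0.1004]
side bench z nan
  return _methods._mean(a, axis=axis, dtype=dtype,
  ret = ret.dtype.type(ret / rcount)
```

```bash
cat > case.py <<'E'
from h import *
np.set_printoptions(precision=4,suppress=True)
c=dict(np.load("scene0.npz")); P=cloud(c); H,S,V=masks(c); z=P[...,2]; ok=c["z_map"]>0
reg=ok&(P[...,0]>.36)&(P[...,0]<.68)&(P[...,1]>.08)&(P[...,1]<.5)
blue=(H>100)&(H<125)&(S>100)
m=reg&blue&(z>.066)&(z<.075)
q=P[m][:,:2]; print("rim",len(q),cv2.minAreaRect(q.astype(np.float32)))
y=q[np.lexsort(q.T)]; 
hull=cv2.convexHull(q.astype(np.float32)).reshape(-1,2); print(hull)
w=reg&(z>.13)&(z<.15)&(P[...,1]<.16); print("wing/post",cv2.minAreaRect(P[w][:,:2].astype(np.float32)),P[w].min(0),P[w].max(0))
f=reg&(z>.155)&(z<.18)&(P[...,1]<.16); print("fin",f.sum(),cv2.minAreaRect(P[f][:,:2].astype(np.float32)),P[f].mean(0),P[f][:,2].max())
post=reg&~blue&(z>.03)&(z<.128)&(S<80)&(P[...,1]<.16); print("post",post.sum(),P[post].min(0),P[post].max(0),cv2.minAreaRect(P[post][:,:2].astype(np.float32)))
l=reg&blue&(z>.195); p=P[l]; k=p[p[:,2]>p[:,2].max()-.012]; print("lid top",p[:,2].max(),cv2.minAreaRect(k[:,:2].astype(np.float32)))
# front wall outer face of case (-y side)
E
python3 case.py
python3 - <<'E'
import numpy as np,cv2
c=np.load('scene0.npz')["frame"][80:230,270:410]
cv2.imwrite('pics/case_crop.png',cv2.cvtColor(cv2.resize(c,None,fx=4,fy=4,interpolation=2),cv2.COLOR_RGB2BGR))
E
```

```text
rim 699 ((0.5201423764228821, 0.23554453253746033), (0.2197239100933075, 0.2560003697872162), 4.428805828094482)
[[0.6342 0.1701]
 [0.6236 0.3228]
 [0.6201 0.3529]
 [0.6186 0.363 ]
 [0.5829 0.3688]
 [0.4338 0.3557]
 [0.4196 0.3541]
 [0.4101 0.3497]
 [0.4077 0.3472]
 [0.4058 0.344 ]
 [0.4067 0.291 ]
 [0.4077 0.2647]
 [0.4162 0.1555]
 [0.4191 0.1395]
 [0.4215 0.1358]
 [0.5156 0.1068]
 [0.6288 0.1484]
 [0.633  0.1527]
 [0.6342 0.1628]]
wing/post ((0.5010765790939331, 0.12122751027345657), (0.02770705707371235, 0.0920034870505333), 84.16433715820312) [0.4554 0.1039 0.1301] [0.5455 0.1354 0.15  ]
fin 81 ((0.47509387135505676, 0.12892848253250122), (0.01902206800878048, 0.04145122319459915), 74.56103515625) [0.4757 0.127  0.1676] 0.17798088420607291
post 272 [0.5131 0.1026 0.0301] [0.5474 0.1478 0.1274] ((0.527930498123169, 0.12303338944911957), (0.03263058140873909, 0.04594117030501366), 8.21469783782959)
lid top 0.21447388073294485 ((0.5130247473716736, 0.3504055142402649), (0.21593229472637177, 0.03088480420410633), 3.846008777618408)
```

View pics/case_crop.png

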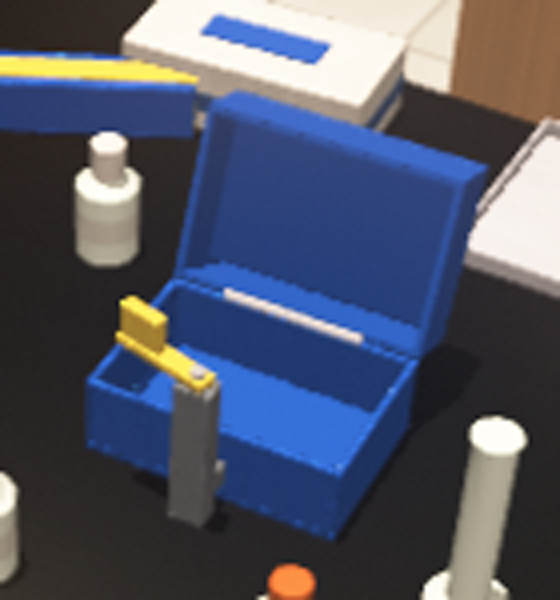

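The crop shows the case with its front-left rim corner near (90,375) and its front-right corner near (335,470). The post is at (195,450), the wing points left to (120,320), and the lid is open behind with its top edge from (225,95) to (485,170). Next I'll refine the case frame.

```bash
cat > case2.py <<'E'
from h import *
np.set_printoptions(precision=4,suppress=True)
c=dict(np.load("scene0.npz")); P=cloud(c); H,S,V=masks(c); z=P[...,2]; ok=c["z_map"]>0
reg=ok&(P[...,0]>.36)&(P[...,0]<.68)&(P[...,1]>.08)&(P[...,1]<.5)
blue=(H>100)&(H<125)&(S>100)
a=np.radians(4.1); R=np.array([[np.cos(a),-np.sin(a)],[np.sin(a),np.cos(a)]])
L=P.copy(); L[...,:2]=P[...,:2]@R   # rotated frame
# outer front wall face: z .02-.055, front; per column min y
m=reg&blue&(z>.015)&(z<.06)
q=L[m]
xs=np.arange(.44,.66,.02)
for x in xs:
    k=q[(abs(q[:,0]-x)<.01)&(q[:,1]<.19)]
    if len(k)>5: print("frontwall x%.2f"%x,len(k),np.percentile(k[:,1],[10,50,90]))
r=L[reg&blue&(z>.067)&(z<.0735)]
for x in xs:
    k=r[(abs(r[:,0]-x)<.01)]
    if len(k): print("rim x%.2f"%x,np.sort(k[:,1])[:6].round(3), k[:,1].max().round(3))
for y in np.arange(.1,.24,.02):
    k=r[(abs(r[:,1]-y)<.01)]
    if len(k): print("rim y%.2f"%y,k[:,0].min().round(4),k[:,0].max().round(4))
# right outer wall
k=q[(q[:,0]>.62)&(q[:,1]<.27)];print("right",len(k),np.percentile(k[:,0],[10,50,90]))
f=L[reg&(z>.155)&(P[...,1]<.16)]; print("fin",f.min(0),f.max(0),"R",R)
pt=L[reg&~blue&(z>.03)&(z<.12)&(S<80)&(P[...,1]<.16)]; print("post y'",np.percentile(pt[:,1],[5,50,95]),np.percentile(pt[:,0],[2,50,98]))
n=L[reg&blue&(z>.085)]; # lid plane inner: fit in y-z
A=np.c_[n[:,1:],np.ones(len(n))]
n2=n[(abs(n[:,0]-.53)<.08)]
for zz in np.arange(.08,.22,.015):
    k=n2[abs(n2[:,2]-zz)<.008]; 
    if len(k):print("lid z%.3f"%zz,np.percentile(k[:,1],[5,50,95]))
E
python3 case2.py
```

```text
frontwall x0.44 110 [0.1051 0.1113 0.1749]
frontwall x0.46 60 [0.1056 0.1075 0.1107]
frontwall x0.48 54 [0.104  0.1072 0.1109]
frontwall x0.50 40 [0.1048 0.1076 0.1113]
frontwall x0.54 12 [0.1073 0.1093 0.1111]
frontwall x0.56 63 [0.1051 0.1079 0.1115]
frontwall x0.58 67 [0.105  0.1078 0.1108]
frontwall x0.60 64 [0.1044 0.1075 0.1109]
frontwall x0.62 68 [0.1048 0.107  0.1101]
frontwall x0.64 134 [0.1059 0.1296 0.1773]
rim x0.44 [0.103 0.104 0.105 0.106 0.107 0.107] 0.319
rim x0.46 [0.105 0.105 0.105 0.106 0.108 0.109] 0.324
rim x0.48 [0.105 0.106 0.108 0.109 0.109 0.11 ] 0.32
rim x0.50 [0.105 0.105 0.106 0.106 0.107 0.107] 0.318
rim x0.52 [0.07  0.071 0.073 0.247 0.251 0.266] 0.318
rim x0.54 [0.103 0.105 0.106 0.108 0.111 0.112] 0.319
rim x0.56 [0.104 0.104 0.106 0.107 0.107 0.107] 0.325
rim x0.58 [0.104 0.105 0.105 0.106 0.107 0.107] 0.321
rim x0.60 [0.105 0.106 0.106 0.107 0.109 0.11 ] 0.326
rim x0.62 [0.105 0.105 0.105 0.106 0.107 0.108] 0.32
rim x0.64 [0.103 0.105 0.107 0.107 0.108 0.11 ] 0.318
rim y0.10 0.428 0.6423
rim y0.12 0.4262 0.6442
rim y0.14 0.4279 0.6434
rim y0.16 0.4279 0.6447
rim y0.18 0.6388 0.6439
rim y0.20 0.6378 0.6433
rim y0.22 0.4282 0.6432
right 245 [0.6248 0.6423 0.6441]
fin [0.4631 0.0826 0.1561] [0.5013 0.1102 0.178 ] R [[ 0.9974 -0.0715]
 [ 0.0715  0.9974]]
post y' [0.0677 0.0723 0.0897] [0.5227 0.5415 0.5513]
lid z0.080 [0.3134 0.319  0.3267]
lid z0.095 [0.3153 0.3226 0.3299]
lid z0.110 [0.3201 0.328  0.336 ]
lid z0.125 [0.3264 0.334  0.3402]
lid z0.140 [0.3323 0.3393 0.3455]
lid z0.155 [0.3371 0.3451 0.3514]
lid z0.170 [0.3425 0.3482 0.3526]
lid z0.185 [0.3516 0.3574 0.3634]
lid z0.200 [0.3045 0.327  0.3531]
lid z0.215 [0.301  0.3064 0.3156]
```

```bash
cat >> h.py <<'E'
def go(x,y,z,psi=None):
    "units (turn about tool z, shift x,y,z) from the measured pose to a tool-down target"
    s=read_state(); R=cv2.Rodrigues(np.array(s["orientation"],float))[0]
    p=np.array(s["tool_pos"]); cur=np.degrees(np.arctan2(R[1,1],R[0,1]))
    psi=cur if psi is None else psi
    d=(psi-cur+90)%180-90
    a=np.radians(psi); yt=np.array([np.cos(a),np.sin(a),0]); zt=np.array([0,0,-1.]); xt=np.cross(yt,zt)
    dp=np.array([x,y,z])-p
    print("t%.2f"%s["t"],"p",p.round(4),"psi %.1f"%cur,"zaxis",R[:,2].round(3),"F",np.round(s["force"],1),"open %.4f"%s["opening"],
      "\n turn rz units %.2f"%(-d/6),"then shifts at target psi",np.round(np.array([xt@dp,yt@dp,zt@dp])/.025,2))
E
python3 - <<'E'
from h import *
c=dict(np.load("scene0.npz"))
save("pics/crop1.png",cv2.resize(c["frame"][170:310,170:370],None,fx=4,fy=4,interpolation=2))
go(.4642,-.1713,.20,6)
E
```

```text
t0.10 p [ 0.2072 -0.5625  0.2287] psi -69.8 zaxis [-0.     0.002 -1.   ] F [ 0.2  0.9 -0.1] open 0.0931 
 turn rz units -12.63 then shifts at target psi [14.49 11.86  1.15]
```

View pics/crop1.png

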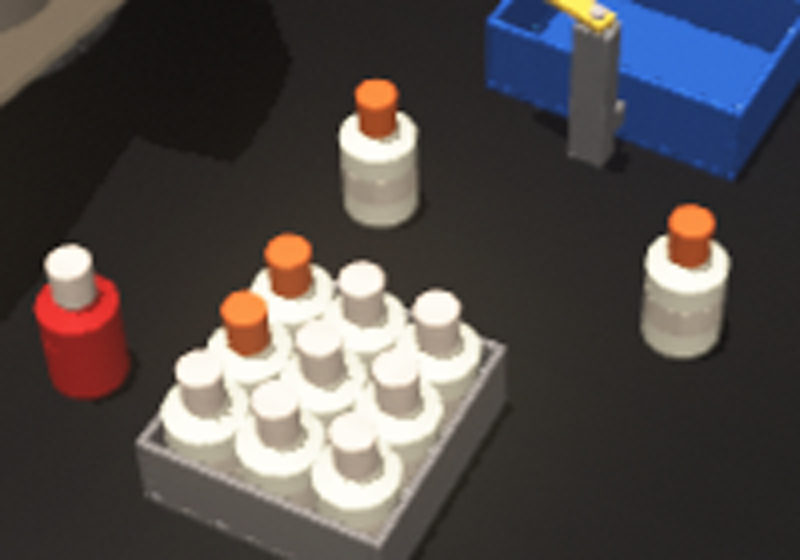

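The crop confirms the targets: orange caps in the crate at (288,250) and (246,305), and bench bottles at (376,95) and (690,222). The red bottle at (70,260) is the look-alike. Now I'll move.

Request:
move_arm([
  [0, 0, -1, 0, 0, 0, 60],
  [0, 0, -1, 0, 0, 0, 60],
  [0, 0, -1, 0, 0, 0, 60],
  [0, 0, -1, 0, 0, 0, 60],
  [0, 0, -1, 0, 0, 0, 60],
  [0, 0, -1, 0, 0, 0, 60],
  [0, 0, -1, 0, 0, 0, 60],
  [0, 0, -1, 0, 0, 0, 60],
  [0, 0, -1, 0, 0, 0, 60],
  [0, 0, -1, 0, 0, 0, 60],
], force=30)

```text
t: 1.1
tool_pos: [0.2072, -0.5627, 0.229]
orientation: [-2.398, -2.028, -0.001]
force: [-0.1, 0.8, -0.4]
opening: 0.06
gripper_force: 0.0
```

Request:
move_arm([
  [0, 0, -1, 0, 0, 0, 38],
  [0, 0, -1, 0, 0, 0, 38],
  [0, 0, -0.63, 0, 0, 0, 38],
  [0, 0, 0, 1, 0.8, 0, 38],
  [0, 0, 0, 1, 0.8, 0, 38],
  [0, 0, 0, 1, 0.8, 0, 38],
  [0, 0, 0, 1, 0.8, 0, 38],
  [0, 0, 0, 1, 0.8, 0, 38],
  [0, 0, 0, 1, 0.8, 0, 38],
  [0, 0, 0, 1, 0.8, 0, 38],
])

```text
t: 2.1
tool_pos: [0.3287, -0.373, 0.2292]
orientation: [-2.102, -2.334, -0.0]
force: [0.7, -0.6, 0.9]
opening: 0.038
gripper_force: 0.0
```

```bash
python3 -c "
from h import *
go(.4642,-.1713,.20,6)"
```

```text
t2.10 p [ 0.3287 -0.373   0.2292] psi 6.0 zaxis [-0.     0.001 -1.   ] F [ 0.7 -0.6  0.9] open 0.0380 
 turn rz units -0.00 then shifts at target psi [7.46 6.24 1.17]
```

Request:
move_arm([
  [0, 0, 0, 1, 0.84, 0, 38],
  [0, 0, 0, 1, 0.84, 0, 38],
  [0, 0, 0, 1, 0.84, 0, 38],
  [0, 0, 0, 1, 0.84, 0, 38],
  [0, 0, 0, 1, 0.84, 0, 38],
  [0, 0, 0, 1, 0.84, 0, 38],
  [0, 0, 0, 0.96, 0.8, 0, 38],
  [0, 0, 0, 0.5, 0.4, 1, 38],
  [0, 0, 0, 0, 0, 1, 38],
  [0, 0, 0, 0, 0, 0, 38],
])

```text
t: 3.1
tool_pos: [0.4618, -0.1708, 0.1755]
orientation: [-2.096, -2.331, 0.003]
force: [-0.9, 0.9, -0.8]
opening: 0.0384
gripper_force: 0.0
```

Run:
```python
from h import *
go(.4642,-.1713,.099,6)
c=read_camera("wrist"); save("pics/w1.png",c["frame"]); print(c["fx"],c["cx"],c["cy"],c["rvec"],c["tvec"],c["z_map"].max())
```

```text
t3.10 p [ 0.4618 -0.1708  0.1755] psi 6.1 zaxis [-0.006  0.003 -1.   ] F [-0.9  0.9 -0.8] open 0.0384 
 turn rz units 0.01 then shifts at target psi [-0.03  0.09  3.06]
325.19226210127806 283.7959037466979 209.61993971621231 [-2.85567627 -0.15519408 -0.01260086] [-0.43916175 -0.22767084  0.28191106] 0.42547604
```

View pics/w1.png

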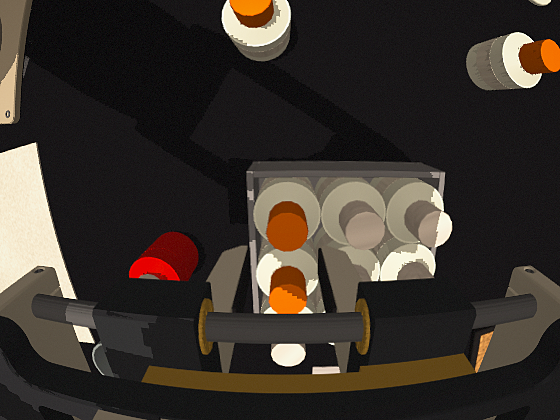

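The wrist view shows the two orange crate caps at (287,225) and (288,290), centred laterally between the finger tips at x≈240 and 340. I'll check cap A numerically through the fisheye model.

```bash
cat >> h.py <<'E'
def wrist_cloud(c):
    z=c["z_map"]; v,u=np.indices(z.shape); a=(u-c["cx"])/c["fx"]; b=(v-c["cy"])/c["fy"]; r=np.hypot(a,b)+1e-9
    k=np.tan(np.minimum(r,1.4))/r*z
    R=cv2.Rodrigues(np.array(c["rvec"],float))[0]
    return (np.stack([a*k,b*k,z],-1)-np.array(c["tvec"]).ravel())@R
def orange(c,P,zlo=.1,zhi=.13):
    H,S,V=masks(c); m=(c["z_map"]>0)&(H>5)&(H<18)&(S>150)&(P[...,2]>zlo)&(P[...,2]<zhi)
    for p,ce,a in blobs(m,P,25):
        q=p[p[:,2]>np.percentile(p[:,2],50)-.003][:,:2]; print("orange",ce.round(),a,((q.max(0)+q.min(0))/2).round(4),np.ptp(q,axis=0).round(3),np.median(p[:,2]).round(4))
E
python3 - <<'E'
from h import *
c=read_camera("wrist"); orange(c,wrist_cloud(c))
c=read_camera("scene"); orange(c,cloud(c),.108,.124)
E
```

```text
orange [250.   8.] 680 [ 0.4211 -0.0168] [0.028 0.013] 0.1121
orange [544.  54.] 813 [0.6709 0.006 ] [0.03 0.03] 0.1119
orange [286. 226.] 1487 [ 0.4629 -0.1692] [0.029 0.029] 0.1181
orange [286. 291.] 1299 [ 0.4695 -0.2244] [0.029 0.029] 0.1179
orange [342. 225.] 77 [0.6719 0.0018] [0.029 0.029] 0.1123
orange [241. 233.] 96 [ 0.4651 -0.1728] [0.03  0.032] 0.118
orange [230. 248.] 102 [ 0.4702 -0.2284] [0.028 0.029] 0.1177
```

Request:
move_arm([
  [0, 0, 0, 0, 0.08, 0.5, 38],
  [0, 0, 0, 0, 0, 0.5, 38],
  [0, 0, 0, 0, 0, 0.5, 38],
  [0, 0, 0, 0, 0, 0.5, 38],
  [0, 0, 0, 0, 0, 0.5, 38],
  [0, 0, 0, 0, 0, 0.4, 38],
  [0, 0, 0, 0, 0, 0.1, 38],
  [0, 0, 0, 0, 0, 0, 20],
  [0, 0, 0, 0, 0, 0, 20],
  [0, 0, 0, 0, 0, 0, 20],
], force=35)

```text
t: 4.25
tool_pos: [0.4655, -0.1725, 0.1047]
orientation: [-2.102, -2.334, 0.001]
force: [-3.6, -0.1, -0.4]
opening: 0.0293
gripper_force: 35.0
```

Request:
move_arm([
  [0, 0, 0, 0, 0, 0, 20],
  [0, 0, 0, 0, 0, 0, 20],
  [0, 0, 0, 0, 0, -0.3, 20],
  [0, 0, 0, 0, 0, -0.4, 20],
  [0, 0, 0, 0, 0, -0.5, 20],
  [0, 0, 0, 0, 0, -0.5, 20],
  [0, 0, 0, 0, 0, -0.5, 20],
  [0, 0, 0, 0, 0, -0.5, 20],
  [0, 0, 0, 0, 0, -0.5, 20],
  [0, 0, 0, 0, 0, -0.5, 20],
])

```text
t: 5.25
tool_pos: [0.4666, -0.1725, 0.1988]
orientation: [2.101, 2.333, 0.001]
force: [-0.7, -0.6, -1.5]
opening: 0.0295
gripper_force: 34.9
```

```bash
python3 -c "
from h import *
go(.4531,.2480,.30,4.1)"
```

```text
t5.25 p [ 0.4666 -0.1725  0.1988] psi 6.0 zaxis [ 0.002 -0.    -1.   ] F [-0.7 -0.6 -1.5] open 0.0295 
 turn rz units 0.32 then shifts at target psi [16.82  0.67 -4.05]
```

Request:
move_arm([
  [0, 0, 0.32, 0, 0, -0.8, 20],
  [0, 0, 0, 0, 0, -1, 20],
  [0, 0, 0, 0.3, 0, -1, 20],
  [0, 0, 0, 0.6, 0, -1, 20],
  [0, 0, 0, 0.9, 0, -0.25, 20],
  [0, 0, 0, 1, 0.1, 0, 20],
  [0, 0, 0, 1, 0.1, 0, 20],
  [0, 0, 0, 1, 0.1, 0, 20],
  [0, 0, 0, 1, 0.1, 0, 20],
  [0, 0, 0, 1, 0.1, 0, 20],
])

```text
t: 6.25
tool_pos: [0.4669, -0.0008, 0.2998]
orientation: [2.14, 2.298, 0.003]
force: [0.7, -0.6, -2.9]
opening: 0.0296
gripper_force: 34.9
```

Request:
move_arm([
  [0, 0, 0, 1, 0.1, 0, 20],
  [0, 0, 0, 1, 0.1, 0, 20],
  [0, 0, 0, 1, 0, 0, 20],
  [0, 0, 0, 1, 0, 0, 20],
  [0, 0, 0, 1, 0, 0, 20],
  [0, 0, 0, 1, 0, 0, 20],
  [0, 0, 0, 1, 0, 0, 20],
  [0, 0, 0, 1, 0, 0, 20],
  [0, 0, 0, 1, 0, 0, 20],
  [0, 0, 0, 0.8, 0, 0, 20],
])

```text
t: 7.25
tool_pos: [0.4541, 0.2446, 0.2997]
orientation: [2.14, 2.3, 0.004]
force: [0.4, 0.2, -0.8]
opening: 0.0297
gripper_force: 34.9
```

Request:
move_arm([
  [0, 0, 0, 0.2, 0, 0, 20],
  [0, 0, 0, 0, 0, 0, 20],
  [0, 0, 0, 0, 0, 0, 20],
  [0, 0, 0, 0, 0, 0, 20],
  [0, 0, 0, 0, 0, 0, 20],
  [0, 0, 0, 0, 0, 0, 20],
  [0, 0, 0, 0, 0, 0, 20],
  [0, 0, 0, 0, 0, 0, 20],
  [0, 0, 0, 0, 0, 0, 20],
  [0, 0, 0, 0, 0, 0, 20],
])

```text
t: 8.25
tool_pos: [0.4535, 0.2478, 0.2984]
orientation: [-2.141, -2.299, 0.0]
force: [0.4, -0.3, -2.3]
opening: 0.0293
gripper_force: 34.9
```

Run:
```python
from h import *
go(.4531,.2480,.106,4.1)
c=read_camera("scene"); save("pics/s2.png",cv2.resize(c["frame"][80:300,200:420],None,fx=2.6,fy=2.6))
orange(c,cloud(c),.1,.4)
```

```text
t8.25 p [0.4535 0.2478 0.2984] psi 4.1 zaxis [-0.  0. -1.] F [ 0.4 -0.3 -2.3] open 0.0293 
 turn rz units -0.00 then shifts at target psi [ 0.01 -0.02  7.7 ]
orange [321. 100.] 102 [0.4552 0.2426] [0.03  0.026] 0.3046
orange [263. 194.] 87 [ 0.4209 -0.0119] [0.029 0.03 ] 0.1114
orange [342. 226.] 102 [0.6728 0.0021] [0.029 0.032] 0.1116
orange [231. 249.] 128 [ 0.4705 -0.2275] [0.028 0.031] 0.1174
```

View pics/s2.png

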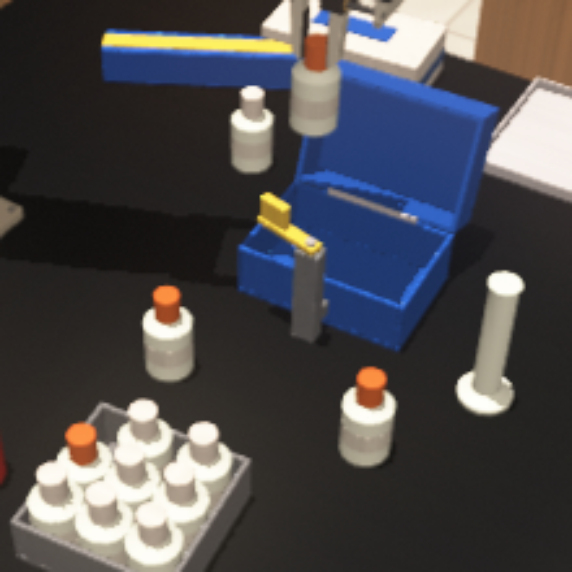

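The bottle hangs upright over the back-left slot at (316,90), and nothing else has moved. Lowering it now.

Request:
move_arm([
  [0, 0, 0, 0, 0, 0.6, 20],
  [0, 0, 0, 0, 0, 1, 20],
  [0, 0, 0, 0, 0, 1, 20],
  [0, 0, 0, 0, 0, 1, 20],
  [0, 0, 0, 0, 0, 1, 20],
  [0, 0, 0, 0, 0, 1, 20],
  [0, 0, 0, 0, 0, 0.8, 20],
  [0, 0, 0, 0, 0, 0.5, 20],
  [0, 0, 0, 0, 0, 0.4, 20],
  [0, 0, 0, 0, 0, 0.2, 20],
])

```text
t: 9.3
tool_pos: [0.4532, 0.2476, 0.1099]
orientation: [-2.141, -2.299, 0.001]
force: [0.1, -0.5, -1.3]
opening: 0.0294
gripper_force: 34.9
```

Request:
move_arm([
  [0, 0, 0, 0, 0, 0.08, 20],
  [0, 0, 0, 0, 0, 0.06, 20],
  [0, 0, 0, 0, 0, 0.04, 20],
  [0, 0, 0, 0, 0, 0, 20],
  [0, 0, 0, 0, 0, 0, 20],
  [0, 0, 0, 0, 0, 0, 20],
  [0, 0, 0, 0, 0, 0, 20],
  [0, 0, 0, 0, 0, 0, 20],
  [0, 0, 0, 0, 0, 0, 20],
  [0, 0, 0, 0, 0, 0, 20],
])

```text
t: 10.3
tool_pos: [0.4535, 0.2478, 0.1064]
orientation: [-2.141, -2.299, 0.0]
force: [0.7, -0.6, -1.1]
opening: 0.0298
gripper_force: 34.9
```

Request:
move_arm([
  [0, 0, 0, 0, 0, 0.04, 20],
  [0, 0, 0, 0, 0, 0.03, 20],
  [0, 0, 0, 0, 0, 0, 20],
  [0, 0, 0, 0, 0, 0, 40],
  [0, 0, 0, 0, 0, 0, 40],
  [0, 0, 0, 0, 0, 0, 40],
  [0, 0, 0, 0, 0, -0.5, 40],
  [0, 0, 0, 0, 0, -0.8, 40],
  [0, 0, 0, 0, 0, -1, 40],
  [0, 0, 0, 0, 0, -1, 40],
])

```text
t: 11.3
tool_pos: [0.4535, 0.2478, 0.1889]
orientation: [2.141, 2.299, 0.0]
force: [-0.1, 0.3, 0.5]
opening: 0.0397
gripper_force: 0.0
```

Request:
move_arm([
  [0, 0, 0, 0, 0, -1, 40],
  [0, 0, 0, 0, 0, -1, 40],
  [0, 0, 0, -1, 0, -1, 40],
  [0, 0, 0, -1, 0, -1, 40],
  [0, 0, 0, -1, 0, 0, 40],
  [0, 0, 0, -1, 0, 0, 40],
  [0, 0, 0, -1, 0, 0, 40],
  [0, 0, 0, -1, 0, 0, 40],
  [0, 0, 0, -1, 0, 0, 40],
  [0, 0, 0, -1, 0, 0, 40],
])

```text
t: 12.3
tool_pos: [0.4678, 0.0473, 0.2884]
orientation: [2.14, 2.298, 0.001]
force: [-0.0, 0.0, -0.1]
opening: 0.0397
gripper_force: 0.0
```

Run:
```python
from h import *
c=read_camera("scene"); orange(c,cloud(c),.1,.4)
go(.4702,-.2272,.18,6.2)
```

```text
orange [319. 150.] 73 [0.4549 0.247 ] [0.029 0.031] 0.1164
orange [263. 194.] 86 [ 0.4212 -0.0125] [0.029 0.031] 0.1119
orange [342. 226.] 101 [0.6727 0.0033] [0.028 0.031] 0.1113
orange [231. 249.] 125 [ 0.4705 -0.2279] [0.03  0.031] 0.1175
t12.35 p [0.468  0.0443 0.2883] psi 4.0 zaxis [ 0.001 -0.002 -1.   ] F [ 0.6 -2.3 -0. ] open 0.0398 
 turn rz units -0.37 then shifts at target psi [-10.81  -1.09   4.33]
```

Request:
move_arm([
  [0, 0, -0.37, -0.8, -0.1, 0, 40],
  [0, 0, 0, -1, -0.1, 0, 40],
  [0, 0, 0, -1, -0.1, 0, 40],
  [0, 0, 0, -1, -0.1, 0, 40],
  [0, 0, 0, -1, -0.1, 0, 40],
  [0, 0, 0, -1, -0.1, 0, 40],
  [0, 0, 0, -1, -0.1, 0, 40],
  [0, 0, 0, -1, -0.1, 0, 40],
  [0, 0, 0, -1, -0.1, 0, 40],
  [0, 0, 0, -1, -0.1, 0, 40],
])

```text
t: 13.35
tool_pos: [0.4691, -0.1989, 0.2883]
orientation: [2.095, 2.339, 0.001]
force: [-0.3, -0.1, 0.3]
opening: 0.0399
gripper_force: 0.0
```

Request:
move_arm([
  [0, 0, 0, -0.7, -0.1, 0.4, 38],
  [0, 0, 0, -0.3, 0, 0.8, 38],
  [0, 0, 0, 0, 0, 0.9, 38],
  [0, 0, 0, 0, 0, 0.9, 38],
  [0, 0, 0, 0, 0, 0.8, 38],
  [0, 0, 0, 0, 0, 0.5, 38],
  [0, 0, 0, 0, 0, 0, 38],
  [0, 0, 0, 0, 0, 0, 38],
  [0, 0, 0, 0, 0, 0, 38],
  [0, 0, 0, 0, 0, 0, 38],
])

```text
t: 14.35
tool_pos: [0.47, -0.2234, 0.1811]
orientation: [2.095, 2.339, 0.001]
force: [-0.8, 0.1, 0.4]
opening: 0.0374
gripper_force: 0.0
```

Run:
```python
from h import *
c=read_camera("wrist"); orange(c,wrist_cloud(c))
go(.4702,-.2272,.103,6.2)
```

```text
orange [537.   8.] 438 [0.672  0.0014] [0.029 0.022] 0.1117
orange [283. 228.] 1446 [ 0.4696 -0.2245] [0.029 0.029] 0.1181
t14.40 p [ 0.4698 -0.2234  0.1808] psi 6.3 zaxis [ 0.002 -0.001 -1.   ] F [0.8 0.5 0.2] open 0.0380 
 turn rz units 0.02 then shifts at target psi [-0.15 -0.    3.11]
```

Request:
move_arm([
  [0, 0, 0, -0.1, 0, 0.5, 38],
  [0, 0, 0, 0, 0, 0.5, 38],
  [0, 0, 0, 0, 0, 0.5, 38],
  [0, 0, 0, 0, 0, 0.5, 38],
  [0, 0, 0, 0, 0, 0.5, 38],
  [0, 0, 0, 0, 0, 0.4, 38],
  [0, 0, 0, 0, 0, 0.2, 38],
  [0, 0, 0, 0, 0, 0, 38],
  [0, 0, 0, 0, 0, 0, 20],
  [0, 0, 0, 0, 0, 0, 20],
])

```text
t: 15.4
tool_pos: [0.47, -0.2258, 0.1029]
orientation: [2.095, 2.339, 0.0]
force: [-0.1, -0.6, -2.3]
opening: 0.0296
gripper_force: 35.0
```

Request:
move_arm([
  [0, 0, 0, 0, 0, 0, 20],
  [0, 0, 0, 0, 0, 0, 20],
  [0, 0, 0, 0, 0, 0, 20],
  [0, 0, 0, 0, 0, -0.4, 20],
  [0, 0, 0, 0, 0, -0.5, 20],
  [0, 0, 0, 0, 0, -0.5, 20],
  [0, 0, 0, 0, 0, -0.5, 20],
  [0, 0, 0, 0, 0, -0.6, 20],
  [0, 0, 0, 0, 0, -0.7, 20],
  [0, 0, 0, 0, 0, -0.8, 20],
])

```text
t: 16.4
tool_pos: [0.4691, -0.2255, 0.2034]
orientation: [-2.096, -2.34, 0.001]
force: [-0.0, -0.1, -1.1]
opening: 0.0294
gripper_force: 35.0
```

Run:
```python
from h import *
go(.5189,.2527,.30,4.1)
```

```text
t16.40 p [ 0.4691 -0.2255  0.2034] psi 6.3 zaxis [-0.001  0.    -1.   ] F [-0.  -0.1 -1.1] open 0.0294 
 turn rz units 0.36 then shifts at target psi [18.94  3.35 -3.86]
```

Request:
move_arm([
  [0, 0, 0.36, 0, 0, -1, 20],
  [0, 0, 0, 0, 0, -1, 20],
  [0, 0, 0, 0.3, 0, -1, 20],
  [0, 0, 0, 0.7, 0.2, -0.86, 20],
  [0, 0, 0, 0.9, 0.2, 0, 20],
  [0, 0, 0, 1, 0.2, 0, 20],
  [0, 0, 0, 1, 0.2, 0, 20],
  [0, 0, 0, 1, 0.2, 0, 20],
  [0, 0, 0, 1, 0.2, 0, 20],
  [0, 0, 0, 1, 0.2, 0, 20],
])

```text
t: 17.4
tool_pos: [0.4918, -0.0501, 0.2998]
orientation: [2.14, 2.299, 0.0]
force: [-0.6, 0.2, -1.9]
opening: 0.0294
gripper_force: 35.0
```

Request:
move_arm([
  [0, 0, 0, 1, 0.2, 0, 20],
  [0, 0, 0, 1, 0.2, 0, 20],
  [0, 0, 0, 1, 0.2, 0, 20],
  [0, 0, 0, 1, 0.2, 0, 20],
  [0, 0, 0, 1, 0.2, 0, 20],
  [0, 0, 0, 1, 0.2, 0, 20],
  [0, 0, 0, 1, 0.2, 0, 20],
  [0, 0, 0, 1, 0.2, 0, 20],
  [0, 0, 0, 1, 0.2, 0, 20],
  [0, 0, 0, 1, 0.15, 0, 20],
])

```text
t: 18.4
tool_pos: [0.5225, 0.2027, 0.2997]
orientation: [2.14, 2.3, 0.0]
force: [0.4, -0.3, -2.7]
opening: 0.0294
gripper_force: 35.0
```

Request:
move_arm([
  [0, 0, 0, 0.8, 0, 0, 20],
  [0, 0, 0, 0.5, 0, 0, 20],
  [0, 0, 0, 0.5, 0, 0, 20],
  [0, 0, 0, 0.2, 0, 0, 20],
  [0, 0, 0, 0, 0, 0, 20],
  [0, 0, 0, 0, 0, 0, 20],
  [0, 0, 0, 0, 0, 0, 20],
  [0, 0, 0, 0, 0, 0, 20],
  [0, 0, 0, 0, 0, 0, 20],
  [0, 0, 0, 0, 0, 0, 20],
])

```text
t: 19.4
tool_pos: [0.5191, 0.2515, 0.2987]
orientation: [2.14, 2.3, 0.0]
force: [-0.4, -0.2, -1.8]
opening: 0.0292
gripper_force: 35.0
```

Run:
```python
from h import *
go(.5189,.2527,.1035,4.1)
c=read_camera("scene");orange(c,cloud(c),.1,.4)
```

```text
t19.40 p [0.5191 0.2515 0.2987] psi 4.1 zaxis [ 0. -0. -1.] F [-0.4 -0.2 -1.8] open 0.0292 
 turn rz units 0.00 then shifts at target psi [ 0.05 -0.    7.81]
orange [341. 106.] 114 [0.5202 0.2467] [0.027 0.028] 0.3051
orange [319. 150.] 68 [0.4534 0.2471] [0.026 0.027] 0.1157
orange [263. 194.] 83 [ 0.4219 -0.0116] [0.031 0.028] 0.1116
orange [342. 226.] 97 [0.6723 0.0034] [0.029 0.031] 0.1118
```

Total descent is 7.8 units: 7.4, then 0.4 slowly, then release and retreat.

Request:
move_arm([
  [0, 0, 0, 0, 0, 0.6, 20],
  [0, 0, 0, 0, 0, 1, 20],
  [0, 0, 0, 0, 0, 1, 20],
  [0, 0, 0, 0, 0, 1, 20],
  [0, 0, 0, 0, 0, 1, 20],
  [0, 0, 0, 0, 0, 1, 20],
  [0, 0, 0, 0, 0, 0.8, 20],
  [0, 0, 0, 0, 0, 0.5, 20],
  [0, 0, 0, 0, 0, 0.4, 20],
  [0, 0, 0, 0, 0, 0.2, 20],
])

```text
t: 20.45
tool_pos: [0.5186, 0.2516, 0.1101]
orientation: [-2.14, -2.3, 0.001]
force: [-0.2, -0.3, -1.9]
opening: 0.0295
gripper_force: 35.0
```

Request:
move_arm([
  [0, 0, 0, 0, 0, 0.1, 20],
  [0, 0, 0, 0, 0, 0.1, 20],
  [0, 0, 0, 0, 0, 0.08, 20],
  [0, 0, 0, 0, 0, 0.04, 20],
  [0, 0, 0, 0, 0, 0, 20],
  [0, 0, 0, 0, 0, 0, 40],
  [0, 0, 0, 0, 0, 0, 40],
  [0, 0, 0, 0, 0, 0, 40],
  [0, 0, 0, 0, 0, -0.5, 40],
  [0, 0, 0, 0, 0, -1, 40],
])

```text
t: 21.45
tool_pos: [0.5175, 0.2511, 0.1395]
orientation: [-2.139, -2.299, 0.006]
force: [0.7, 0.1, -1.2]
opening: 0.0398
gripper_force: 0.0
```

Request:
move_arm([
  [0, 0, 0, 0, 0, -1, 40],
  [0, 0, 0, 0, 0, -1, 40],
  [0, 0, 0, 0, 0, -1, 40],
  [0, 0, 0, -1, 0, -1, 40],
  [0, 0, 0, -1, 0, -1, 40],
  [0, 0, 0, -1, 0, -1, 40],
  [0, 0, 0, -1, 0, 0, 40],
  [0, 0, 0, -1, 0, 0, 40],
  [0, 0, 0, -1, 0, 0, 40],
  [0, 0, 0, 0, 0, 0, 40],
])

```text
t: 22.45
tool_pos: [0.5302, 0.0997, 0.292]
orientation: [2.142, 2.296, 0.001]
force: [-1.0, -0.5, -0.4]
opening: 0.0397
gripper_force: 0.0
```

Run:
```python
from h import *
c=read_camera("scene");orange(c,cloud(c),.1,.4)
c=read_camera("wrist");orange(c,wrist_cloud(c),.1,.4)
go(.4213,-.0115,.18,4.1)
```

```text
orange [319. 150.] 78 [0.4542 0.2446] [0.027 0.035] 0.1161
orange [338. 157.] 72 [0.5212 0.247 ] [0.026 0.031] 0.1169
orange [263. 194.] 88 [ 0.4213 -0.0097] [0.03 0.03] 0.1118
orange [342. 226.] 98 [0.6725 0.0034] [0.028 0.033] 0.1117
orange [226.  55.] 112 [0.4555 0.2462] [0.022 0.021] 0.1115
orange [284.  59.] 79 [0.5202 0.2435] [0.025 0.011] 0.1102
orange [192. 268.] 130 [0.4575 0.0618] [0.091 0.149] 0.107
orange [389. 268.] 109 [0.6169 0.0709] [0.124 0.137] 0.1067
t22.55 p [0.53   0.102  0.2916] psi 4.1 zaxis [ 0.001  0.001 -1.   ] F [0.4 0.2 0.9] open 0.0400 
 turn rz units -0.01 then shifts at target psi [-4.22 -4.66  4.46]
```

Request:
move_arm([
  [0, 0, 0, -0.5, -0.6, 0, 60],
  [0, 0, 0, -0.9, -1, 0, 60],
  [0, 0, 0, -0.9, -1, 0, 60],
  [0, 0, 0, -0.9, -1, 0, 60],
  [0, 0, 0, -0.7, -0.8, 0.2, 60],
  [0, 0, 0, -0.3, -0.3, 0.7, 60],
  [0, 0, 0, 0, 0, 1, 60],
  [0, 0, 0, 0, 0, 1, 60],
  [0, 0, 0, 0, 0, 1, 60],
  [0, 0, 0, 0, 0, 0.5, 60],
])

```text
t: 23.55
tool_pos: [0.4192, -0.01, 0.1788]
orientation: [-2.137, -2.3, 0.002]
force: [0.7, -0.4, -1.0]
opening: 0.0603
gripper_force: 0.0
```

Run:
```python
from h import *
c=read_camera("wrist");orange(c,wrist_cloud(c),.1,.13)
go(.4213,-.0115,.097,4.1)
```

```text
orange [287. 224.] 1341 [ 0.4205 -0.0084] [0.029 0.03 ] 0.1121
orange [541. 222.] 255 [0.665  0.0068] [0.02  0.029] 0.1059
t23.60 p [ 0.4186 -0.01    0.1775] psi 4.2 zaxis [-0.004  0.001 -1.   ] F [-0.2  0.5 -1.8] open 0.0596 
 turn rz units 0.02 then shifts at target psi [-0.07  0.1   3.22]
```

Request:
move_arm([
  [0, 0, 0, 0, 0.09, 0.7, 60],
  [0, 0, 0, 0, 0, 0.8, 60],
  [0, 0, 0, 0, 0, 0.8, 60],
  [0, 0, 0, 0, 0, 0.6, 60],
  [0, 0, 0, 0, 0, 0.3, 60],
  [0, 0, 0, 0, 0, 0, 60],
  [0, 0, 0, 0, 0, 0, 20],
  [0, 0, 0, 0, 0, 0, 20],
  [0, 0, 0, 0, 0, 0, 20],
  [0, 0, 0, 0, 0, 0, 20],
])

```text
t: 24.6
tool_pos: [0.4228, -0.011, 0.1012]
orientation: [2.139, 2.299, 0.001]
force: [-0.5, -1.6, -0.3]
opening: 0.0327
gripper_force: 0.3
```

Request:
move_arm([
  [0, 0, 0, 0, 0, 0, 20],
  [0, 0, 0, 0, 0, 0, 20],
  [0, 0, 0, 0, 0, -0.5, 20],
  [0, 0, 0, 0, 0, -1, 20],
  [0, 0, 0, 0, 0, -1, 20],
  [0, 0, 0, 0, 0, -1, 20],
  [0, 0, 0, 0, 0, -1, 20],
  [0, 0, 0, 0, 0, -1, 20],
  [0, 0, 0, 0, 0, -1, 20],
  [0, 0, 0, 0, 0, -1, 20],
])

```text
t: 25.6
tool_pos: [0.4221, -0.0108, 0.2898]
orientation: [2.14, 2.3, 0.0]
force: [0.3, 0.9, -1.6]
opening: 0.0295
gripper_force: 35.0
```

Run:
```python
from h import *
go(.5847,.2574,.30,4.1)
c=read_camera("scene");orange(c,cloud(c),.1,.4)
```

```text
t25.60 p [ 0.4221 -0.0108  0.2898] psi 4.1 zaxis [ 0.  0. -1.] F [ 0.3  0.9 -1.6] open 0.0295 
 turn rz units 0.01 then shifts at target psi [10.24  7.25 -0.41]
orange [260. 146.] 125 [ 0.4234 -0.0126] [0.029 0.029] 0.2956
orange [319. 150.] 77 [0.4529 0.2472] [0.029 0.035] 0.1168
orange [338. 157.] 75 [0.5203 0.2465] [0.029 0.031] 0.1159
orange [342. 226.] 100 [0.6718 0.0033] [0.03  0.029] 0.1114
```

Request:
move_arm([
  [0, 0, 0, 0.5, 0.4, -0.4, 20],
  [0, 0, 0, 0.9, 0.6, 0, 20],
  [0, 0, 0, 0.9, 0.7, 0, 20],
  [0, 0, 0, 0.9, 0.7, 0, 20],
  [0, 0, 0, 0.9, 0.7, 0, 20],
  [0, 0, 0, 0.9, 0.7, 0, 20],
  [0, 0, 0, 0.9, 0.7, 0, 20],
  [0, 0, 0, 0.9, 0.7, 0, 20],
  [0, 0, 0, 0.9, 0.7, 0, 20],
  [0, 0, 0, 0.9, 0.7, 0, 20],
])

```text
t: 26.65
tool_pos: [0.5718, 0.2164, 0.2979]
orientation: [-2.14, -2.3, 0.001]
force: [-0.0, -0.9, -1.3]
opening: 0.0295
gripper_force: 35.0
```

Request:
move_arm([
  [0, 0, 0, 0.8, 0.4, 0, 20],
  [0, 0, 0, 0.5, 0.2, 0, 20],
  [0, 0, 0, 0.2, 0.05, 0, 20],
  [0, 0, 0, 0, 0, 0, 20],
  [0, 0, 0, 0, 0, 0, 20],
  [0, 0, 0, 0, 0, 0, 20],
  [0, 0, 0, 0, 0, 0, 20],
  [0, 0, 0, 0, 0, 0, 20],
  [0, 0, 0, 0, 0, 0, 20],
  [0, 0, 0, 0, 0, 0, 20],
])

```text
t: 27.65
tool_pos: [0.585, 0.2539, 0.2982]
orientation: [-2.14, -2.3, -0.0]
force: [-0.1, 0.3, -1.4]
opening: 0.0299
gripper_force: 35.0
```

Run:
```python
from h import *
go(.5847,.2574,.1045,4.1)
```

```text
t27.65 p [0.585  0.2539 0.2982] psi 4.1 zaxis [ 0.  0. -1.] F [-0.1  0.3 -1.4] open 0.0299 
 turn rz units 0.00 then shifts at target psi [ 0.14 -0.    7.75]
```

Request:
move_arm([
  [0, 0, 0, 0.05, 0, 0.6, 20],
  [0, 0, 0, 0, 0, 1, 20],
  [0, 0, 0, 0, 0, 1, 20],
  [0, 0, 0, 0, 0, 1, 20],
  [0, 0, 0, 0, 0, 1, 20],
  [0, 0, 0, 0, 0, 1, 20],
  [0, 0, 0, 0, 0, 0.8, 20],
  [0, 0, 0, 0, 0, 0.5, 20],
  [0, 0, 0, 0, 0, 0.4, 20],
  [0, 0, 0, 0, 0, 0.2, 20],
])

```text
t: 28.65
tool_pos: [0.5846, 0.2552, 0.1095]
orientation: [-2.139, -2.3, 0.001]
force: [0.2, -0.2, -0.5]
opening: 0.0294
gripper_force: 35.0
```

Request:
move_arm([
  [0, 0, 0, 0, 0, 0.1, 20],
  [0, 0, 0, 0, 0, 0.1, 20],
  [0, 0, 0, 0, 0, 0.06, 20],
  [0, 0, 0, 0, 0, 0.03, 20],
  [0, 0, 0, 0, 0, 0, 20],
  [0, 0, 0, 0, 0, 0, 20],
  [0, 0, 0, 0, 0, 0, 40],
  [0, 0, 0, 0, 0, 0, 40],
  [0, 0, 0, 0, 0, 0, 40],
  [0, 0, 0, 0, 0, -0.5, 40],
])

```text
t: 29.65
tool_pos: [0.5836, 0.2548, 0.1141]
orientation: [-2.139, -2.299, 0.005]
force: [-0.7, -0.4, -1.1]
opening: 0.0397
gripper_force: 0.0
```

Request:
move_arm([
  [0, 0, 0, 0, 0, -1, 40],
  [0, 0, 0, 0, 0, -1, 40],
  [0, 0, 0, 0, 0, -1, 40],
  [0, 0, 0, 0, 0, -1, 40],
  [0, 0, 0, -1, 0, -1, 40],
  [0, 0, 0, -1, 0, -1, 40],
  [0, 0, 0, -1, 0, -1, 40],
  [0, 0, 0, -1, 0, 0, 40],
  [0, 0, 0, -1, 0, 0, 40],
  [0, 0, 0, -1, 0, 0, 40],
])

```text
t: 30.65
tool_pos: [0.5959, 0.1047, 0.2923]
orientation: [2.139, 2.299, 0.002]
force: [-0.1, 0.3, -0.3]
opening: 0.0401
gripper_force: 0.0
```

Run:
```python
from h import *
c=read_camera("scene");orange(c,cloud(c),.1,.4); save("pics/s3.png",c["frame"][80:320,180:440].repeat(2,0).repeat(2,1))
go(.672,.003,.18,4.1)
```

```text
orange [319. 150.] 79 [0.4539 0.2457] [0.029 0.031] 0.1165
orange [338. 157.] 74 [0.5213 0.248 ] [0.028 0.029] 0.1165
orange [357. 164.] 81 [0.5859 0.2537] [0.028 0.027] 0.115
orange [342. 226.] 101 [0.6732 0.0015] [0.027 0.032] 0.112
t30.70 p [0.5963 0.1009 0.2921] psi 4.0 zaxis [ 0.001 -0.002 -1.   ] F [ 0.9 -1.6  0.2] open 0.0398 
 turn rz units -0.02 then shifts at target psi [-4.12  2.74  4.48]
```

View pics/s3.png

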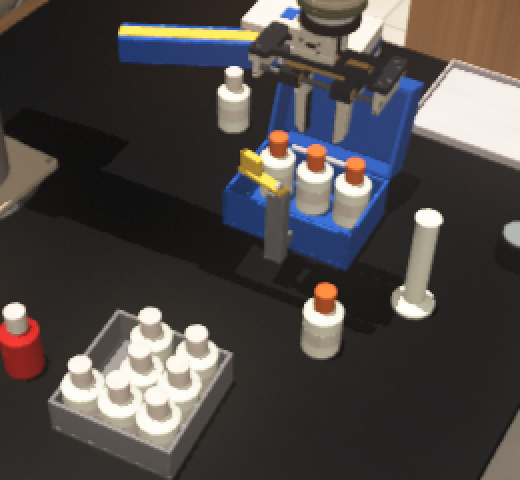

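Three bottles stand in the back row, with caps at (279,140), (316,155) and (355,168). The seven whites are upright in the crate, and the last orange bottle is at (325,320). Picking it next.

Request:
move_arm([
  [0, 0, 0, -0.6, 0.4, 0, 60],
  [0, 0, 0, -0.9, 0.6, 0, 60],
  [0, 0, 0, -0.9, 0.6, 0, 60],
  [0, 0, 0, -0.9, 0.6, 0, 60],
  [0, 0, 0, -0.6, 0.4, 0.4, 60],
  [0, 0, 0, -0.2, 0.1, 0.8, 60],
  [0, 0, 0, 0, 0, 1, 60],
  [0, 0, 0, 0, 0, 1, 60],
  [0, 0, 0, 0, 0, 0.8, 60],
  [0, 0, 0, 0, 0, 0.3, 60],
])

```text
t: 31.7
tool_pos: [0.6696, 0.0084, 0.1805]
orientation: [-2.137, -2.298, 0.004]
force: [-0.7, -0.2, 0.1]
opening: 0.0601
gripper_force: 0.0
```

Run:
```python
from h import *
c=read_camera("wrist");orange(c,wrist_cloud(c),.1,.13)
go(.672,.003,.098,4.1)
```

```text
orange [288. 229.] 1324 [0.6718 0.0063] [0.029 0.029] 0.1121
t31.75 p [0.6695 0.0084 0.1804] psi 4.2 zaxis [-0.004  0.    -1.   ] F [-0.4 -0.5 -1.9] open 0.0601 
 turn rz units 0.01 then shifts at target psi [-0.22  0.08  3.29]
```

Request:
move_arm([
  [0, 0, 0, -0.15, 0.08, 0.7, 60],
  [0, 0, 0, 0, 0, 0.8, 60],
  [0, 0, 0, 0, 0, 0.8, 60],
  [0, 0, 0, 0, 0, 0.6, 60],
  [0, 0, 0, 0, 0, 0.35, 60],
  [0, 0, 0, 0, 0, 0, 60],
  [0, 0, 0, 0, 0, 0, 20],
  [0, 0, 0, 0, 0, 0, 20],
  [0, 0, 0, 0, 0, 0, 20],
  [0, 0, 0, 0, 0, 0, 20],
])

```text
t: 32.75
tool_pos: [0.6732, 0.0047, 0.103]
orientation: [2.139, 2.299, 0.001]
force: [-0.3, 0.0, 0.0]
opening: 0.0323
gripper_force: 0.0
```

Request:
move_arm([
  [0, 0, 0, 0, 0, 0, 20],
  [0, 0, 0, 0, 0, 0, 20],
  [0, 0, 0, 0, 0, -0.5, 20],
  [0, 0, 0, 0, 0, -1, 20],
  [0, 0, 0, 0, 0, -1, 20],
  [0, 0, 0, 0, 0, -1, 20],
  [0, 0, 0, 0, 0, -1, 20],
  [0, 0, 0, 0, 0, -1, 20],
  [0, 0, 0, 0, 0, -1, 20],
  [0, 0, 0, 0, 0, -1, 20],
])

```text
t: 33.75
tool_pos: [0.6724, 0.0047, 0.2912]
orientation: [-2.14, -2.3, -0.0]
force: [-0.2, 0.8, -1.3]
opening: 0.0292
gripper_force: 35.0
```

Run:
```python
from h import *
go(.5895,.1900,.30,4.1)
```

```text
t33.75 p [0.6724 0.0047 0.2912] psi 4.1 zaxis [-0.  0. -1.] F [-0.2  0.8 -1.3] open 0.0292 
 turn rz units 0.01 then shifts at target psi [ 7.63 -2.78 -0.35]
```

Request:
move_arm([
  [0, 0, 0, 0.5, -0.2, -0.35, 20],
  [0, 0, 0, 0.8, -0.3, 0, 20],
  [0, 0, 0, 0.9, -0.35, 0, 20],
  [0, 0, 0, 0.9, -0.35, 0, 20],
  [0, 0, 0, 0.9, -0.35, 0, 20],
  [0, 0, 0, 0.9, -0.35, 0, 20],
  [0, 0, 0, 0.9, -0.35, 0, 20],
  [0, 0, 0, 0.9, -0.3, 0, 20],
  [0, 0, 0, 0.6, -0.2, 0, 20],
  [0, 0, 0, 0.35, -0.05, 0, 20],
])

```text
t: 34.75
tool_pos: [0.5874, 0.1925, 0.2971]
orientation: [-2.136, -2.301, 0.002]
force: [0.2, -0.2, -0.7]
opening: 0.0295
gripper_force: 35.0
```

Request:
move_arm([
  [0, 0, 0, 0, 0, 0, 20],
  [0, 0, 0, 0, 0, 0, 20],
  [0, 0, 0, 0, 0, 0, 20],
  [0, 0, 0, 0, 0, 0, 20],
  [0, 0, 0, 0, 0, 0, 20],
  [0, 0, 0, 0, 0, 0, 20],
  [0, 0, 0, 0, 0, 0, 20],
  [0, 0, 0, 0, 0, 0, 20],
  [0, 0, 0, 0, 0, 0, 20],
  [0, 0, 0, 0, 0, 0, 20],
])

```text
t: 35.75
tool_pos: [0.5891, 0.1904, 0.2984]
orientation: [2.14, 2.3, 0.0]
force: [0.0, 0.0, -1.5]
opening: 0.0291
gripper_force: 35.0
```

Run:
```python
from h import *
go(.5895,.1890,.106,4.1)
c=read_camera("scene");orange(c,cloud(c),.1,.4)
```

```text
t35.75 p [0.5891 0.1904 0.2984] psi 4.1 zaxis [ 0.  0. -1.] F [ 0.   0.  -1.5] open 0.0291 
 turn rz units 0.01 then shifts at target psi [-0.06  0.01  7.7 ]
orange [353. 126.] 124 [0.5909 0.1865] [0.028 0.028] 0.2996
orange [319. 150.] 75 [0.4535 0.2472] [0.027 0.032] 0.1167
orange [338. 157.] 72 [0.5406 0.2139] [0.07  0.098] 0.1158
orange [357. 164.] 78 [0.5858 0.254 ] [0.027 0.028] 0.1158
```

Request:
move_arm([
  [0, 0, 0, -0.04, 0, 0.6, 20],
  [0, 0, 0, 0, 0, 1, 20],
  [0, 0, 0, 0, 0, 1, 20],
  [0, 0, 0, 0, 0, 1, 20],
  [0, 0, 0, 0, 0, 1, 20],
  [0, 0, 0, 0, 0, 1, 20],
  [0, 0, 0, 0, 0, 0.8, 20],
  [0, 0, 0, 0, 0, 0.5, 20],
  [0, 0, 0, 0, 0, 0.4, 20],
  [0, 0, 0, 0, 0, 0.1, 20],
])

```text
t: 36.8
tool_pos: [0.5885, 0.1892, 0.112]
orientation: [-2.139, -2.299, 0.002]
force: [-0.6, 0.4, -1.2]
opening: 0.0291
gripper_force: 35.0
```

Request:
move_arm([
  [0, 0, 0, 0, 0, 0.08, 20],
  [0, 0, 0, 0, 0, 0.06, 20],
  [0, 0, 0, 0, 0, 0.04, 20],
  [0, 0, 0, 0, 0, 0.03, 20],
  [0, 0, 0, 0, 0, 0, 20],
  [0, 0, 0, 0, 0, 0, 20],
  [0, 0, 0, 0, 0, 0, 20],
  [0, 0, 0, 0, 0, 0, 20],
  [0, 0, 0, 0, 0, 0, 20],
  [0, 0, 0, 0, 0, 0, 20],
])

```text
t: 37.8
tool_pos: [0.5896, 0.1895, 0.1088]
orientation: [2.139, 2.3, 0.001]
force: [-0.6, 0.3, 6.8]
opening: 0.0293
gripper_force: 35.0
```

Request:
move_arm([
  [0, 0, 0, 0, 0, 0, 40],
  [0, 0, 0, 0, 0, 0, 40],
  [0, 0, 0, 0, 0, 0, 40],
  [0, 0, 0, 0, 0, -0.5, 40],
  [0, 0, 0, 0, 0, -1, 40],
  [0, 0, 0, 0, 0, -1, 40],
  [0, 0, 0, 0, 0, -1, 40],
  [0, 0, 0, 0, 0, -1, 40],
  [0, 0, 0, 0, 0, -1, 40],
  [0, 0, 0, 0, 0, -1, 40],
])

```text
t: 38.8
tool_pos: [0.5891, 0.1894, 0.2727]
orientation: [2.14, 2.3, 0.001]
force: [-0.4, 0.6, 0.5]
opening: 0.04
gripper_force: 0.0
```

Request:
move_arm([
  [0, 0, 0, -1, 0, -1, 40],
  [0, 0, 0, -1, 0, -1, 20],
  [0, 0, 0, -1, 0, -0.5, 0],
  [0, 0, 0, -1, 0, 0, 0],
  [0, 0, 0, -1, 0, 0, 0],
  [0, 0, 0, -1, 0, 0, 0],
  [0, 0, 0, -1, 0, 0, 0],
  [0, 0, 0, 0, 0, 0, 0],
  [0, 0, 0, 0, 0, 0, 0],
  [0, 0, 0, 0, 0, 0, 0],
])

```text
t: 39.8
tool_pos: [0.6017, 0.0157, 0.3336]
orientation: [-2.139, -2.301, -0.001]
force: [-0.3, -0.0, -1.0]
opening: 0.0006
gripper_force: 0.0
```

Run:
```python
from h import *
c=read_camera("scene");P=cloud(c);orange(c,P,.1,.4);save("pics/s4.png",c["frame"][40:340,140:520].repeat(2,0).repeat(2,1))
a=np.radians(4.1);R=np.array([[np.cos(a),-np.sin(a)],[np.sin(a),np.cos(a)]])
L=(P[...,:2]-[.5213,.2198])@R
ok=c["z_map"]>0; H,S,V=masks(c)
for y in np.arange(.13,.36,.02):
    m=ok&(abs(L[...,0])<.11)&(abs(L[...,1]-y)<.01); print("y%.2f"%y,m.sum(),P[m][:,2].max().round(3) if m.any() else 0)
go(.506,.434,.30,4.1)
```

```text
orange [317. 151.] 45 [0.5146 0.1325] [0.148 0.255] 0.116
orange [338. 157.] 73 [0.5196 0.2475] [0.028 0.032] 0.1161
orange [357. 164.] 80 [0.5866 0.2543] [0.024 0.031] 0.1165
orange [348. 176.] 79 [0.5896 0.1849] [0.026 0.027] 0.1161
y0.13 657 0.213
y0.15 615 0.206
y0.17 252 0.198
y0.19 27 0.19
y0.21 28 0.006
y0.23 36 0.008
y0.25 36 0.007
y0.27 37 0.008
y0.29 75 0.022
y0.31 18 0.011
y0.33 49 0.012
y0.35 60 0.019
t39.85 p [0.6017 0.0158 0.3335] psi 4.2 zaxis [ 0.  0. -1.] F [-0.2 -0.6  0.2] open 0.0001 
 turn rz units 0.02 then shifts at target psi [16.96 -2.62  1.34]
```

View pics/s4.png

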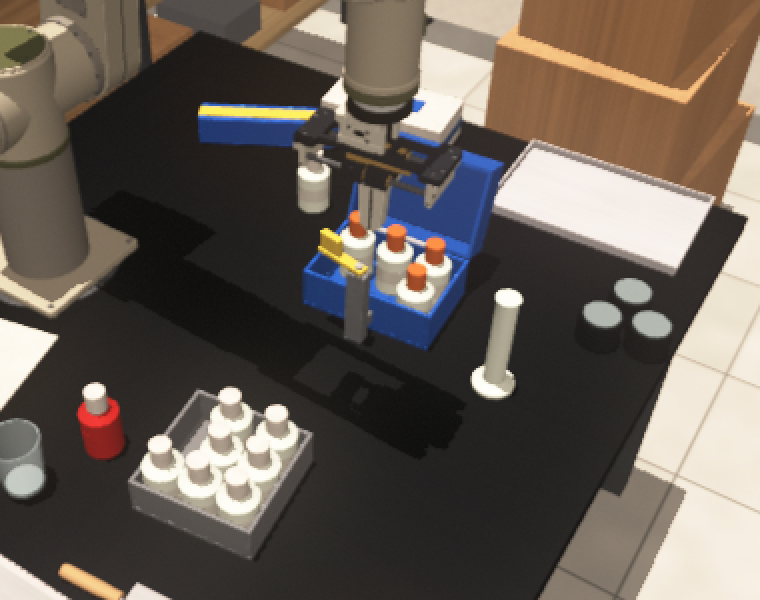

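All four orange bottles stand in the case, with caps at (358,225), (397,238), (435,250) and (417,278). The bench has no others, and the space behind the lid is clear. Next I'll go behind the lid.

Request:
move_arm([
  [0, 0, 0, 0.6, -0.1, 0, 0],
  [0, 0, 0, 1, -0.2, 0, 0],
  [0, 0, 0, 1, -0.2, 0, 0],
  [0, 0, 0, 1, -0.2, 0, 0],
  [0, 0, 0, 1, -0.2, 0, 0],
  [0, 0, 0, 1, -0.2, 0, 0],
  [0, 0, 0, 1, -0.2, 0, 0],
  [0, 0, 0, 1, -0.2, 0, 0],
  [0, 0, 0, 1, -0.2, 0, 0],
  [0, 0, 0, 1, -0.2, 0, 0],
])

```text
t: 40.85
tool_pos: [0.5357, 0.2535, 0.3333]
orientation: [-2.138, -2.302, -0.0]
force: [0.5, 0.1, -0.2]
opening: 0.0005
gripper_force: 0.0
```

Request:
move_arm([
  [0, 0, 0, 1, -0.2, 0, 0],
  [0, 0, 0, 1, -0.2, 0, 0],
  [0, 0, 0, 1, -0.2, 0, 0],
  [0, 0, 0, 1, -0.2, 0, 0],
  [0, 0, 0, 1, 0, 0, 0],
  [0, 0, 0, 1, 0, 0, 0],
  [0, 0, 0, 0.8, 0, 0, 0],
  [0, 0, 0, 0.5, 0, 0, 0],
  [0, 0, 0, 0, 0, 0, 0],
  [0, 0, 0, 0, 0, 0, 0],
])

```text
t: 41.85
tool_pos: [0.5036, 0.4315, 0.333]
orientation: [2.139, 2.301, -0.001]
force: [-1.0, 0.0, 0.6]
opening: 0.0005
gripper_force: 0.0
```

```bash
cat >> h.py <<'E'
def cc():
    s=read_state(); a=np.radians(4.1);R=np.array([[np.cos(a),-np.sin(a)],[np.sin(a),np.cos(a)]])
    p=np.array(s["tool_pos"]); print("case x,y",((p[:2]-[.5213,.2198])@R).round(4),"tip z",(p[2]-.011).round(4),"F case",(np.array(s["force"])[:2]@R).round(1),s["force"][2].__round__(1),"t",round(s["t"],1))
E
python3 -c "
from h import *
go(.506,.434,.161,4.1);cc()"
```

```text
t41.85 p [0.5036 0.4315 0.333 ] psi 4.2 zaxis [-0. -0. -1.] F [-1.   0.   0.6] open 0.0005 
 turn rz units 0.01 then shifts at target psi [0.09 0.1  6.88]
case x,y [-0.0025  0.2124] tip z 0.322 F case [-0.9  0.1] 0.6 t 41.9
```

Request:
move_arm([
  [0, 0, 0, 0.2, 0.1, 0.5, 0],
  [0, 0, 0, 0, 0, 1, 0],
  [0, 0, 0, 0, 0, 1, 0],
  [0, 0, 0, 0, 0, 1, 0],
  [0, 0, 0, 0, 0, 1, 0],
  [0, 0, 0, 0, 0, 0.9, 0],
  [0, 0, 0, 0, 0, 0.8, 0],
  [0, 0, 0, 0, 0, 0.6, 0],
  [0, 0, 0, 0, 0, 0, 0],
  [0, 0, 0, 0, 0, 0, 0],
])

```text
t: 42.85
tool_pos: [0.5063, 0.4363, 0.1633]
orientation: [2.14, 2.3, -0.0]
force: [-0.0, 0.4, 1.1]
opening: 0.0003
gripper_force: 0.0
```

Request:
move_arm([
  [0, 0, 0, -0.3, 0, 0, 0],
  [0, 0, 0, -0.3, 0, 0, 0],
  [0, 0, 0, -0.3, 0, 0, 0],
  [0, 0, 0, -0.3, 0, 0, 0],
  [0, 0, 0, -0.3, 0, 0, 0],
  [0, 0, 0, -0.3, 0, 0, 0],
  [0, 0, 0, 0, 0, 0, 0],
  [0, 0, 0, 0, 0, 0, 0],
  [0, 0, 0, 0, 0, 0, 0],
  [0, 0, 0, 0, 0, 0, 0],
])

```text
t: 43.85
tool_pos: [0.5109, 0.3989, 0.1708]
orientation: [-2.134, -2.301, -0.027]
force: [-6.0, 22.2, 21.7]
opening: 0.0008
gripper_force: 12.0
```

```bash
python3 -c "
from h import *
cc()"
```

```text
case x,y [0.0025 0.1794] tip z 0.1598 F case [-4.4 22.6] 21.7 t 43.9
```

The vertical finger is dragging on the rising lid edge: 22 N sideways and 22 N up. I'll follow the edge's arc, up and forward.

Request:
move_arm([
  [0, 0, 0, 0, 0, -0.3, 0],
  [0, 0, 0, -0.1, 0, -0.2, 0],
  [0, 0, 0, -0.15, 0, -0.12, 0],
  [0, 0, 0, -0.15, 0, -0.12, 0],
  [0, 0, 0, -0.15, 0, -0.1, 0],
  [0, 0, 0, -0.15, 0, -0.1, 0],
  [0, 0, 0, -0.15, 0, -0.1, 0],
  [0, 0, 0, -0.15, 0, -0.1, 0],
  [0, 0, 0, -0.15, 0, -0.08, 0],
  [0, 0, 0, 0, 0, 0, 0],
])

```text
t: 44.85
tool_pos: [0.5113, 0.363, 0.1938]
orientation: [-2.139, -2.299, -0.001]
force: [-0.8, 3.3, -1.7]
opening: 0.0004
gripper_force: 1.7
```

```bash
cat >> h.py <<'E'
def lid(c=None):
    c=c or read_camera("scene"); P=cloud(c); H,S,V=masks(c); a=np.radians(4.1);R=np.array([[np.cos(a),-np.sin(a)],[np.sin(a),np.cos(a)]])
    L=(P[...,:2]-[.5213,.2198])@R; z=P[...,2]
    m=(c["z_map"]>0)&(H>100)&(H<125)&(S>100)&(abs(L[...,0])<.104)&(z>.09)&(z<.26)&(L[...,1]>-.1)&(L[...,1]<.25)
    p=np.c_[L[m],z[m]]; t=p[p[:,2]>np.percentile(p[:,2],97)]; print("lid pts",len(p),"top yz",t.mean(0)[1:].round(4),"min y",p[:,1].min().round(4),"max z",p[:,2].max().round(4))
E
python3 -c "
from h import *
cc();lid()"
```

```text
case x,y [0.0003 0.1435] tip z 0.1828 F case [-0.5  3.4] -1.7 t 44.9
lid pts 2183 top yz [0.0945 0.2227] min y 0.0672 max z 0.2252
```

Request:
move_arm([
  [0, 0, 0, -0.2, 0, -0.1, 0],
  [0, 0, 0, -0.25, 0, -0.1, 0],
  [0, 0, 0, -0.25, 0, -0.08, 0],
  [0, 0, 0, -0.25, 0, -0.06, 0],
  [0, 0, 0, -0.25, 0, -0.05, 0],
  [0, 0, 0, -0.25, 0, -0.05, 0],
  [0, 0, 0, -0.25, 0, -0.02, 0],
  [0, 0, 0, -0.25, 0, 0, 0],
  [0, 0, 0, 0, 0, 0, 0],
  [0, 0, 0, 0, 0, 0, 0],
])

```text
t: 45.9
tool_pos: [0.5152, 0.3155, 0.2076]
orientation: [-2.139, -2.3, -0.006]
force: [-3.1, 6.0, 7.2]
opening: 0.0007
gripper_force: 4.0
```

```bash
python3 -c "
from h import *
cc();lid()"
```

```text
case x,y [0.0008 0.0959] tip z 0.1966 F case [-2.7  6.2] 7.2 t 45.9
lid pts 1924 top yz [0.0665 0.2308] min y 0.0114 max z 0.2349
```

Request:
move_arm([
  [0, 0, 0, -0.2, 0, -0.02, 0],
  [0, 0, 0, -0.25, 0, 0, 0],
  [0, 0, 0, -0.25, 0, 0, 0],
  [0, 0, 0, -0.25, 0, 0, 0],
  [0, 0, 0, -0.25, 0, 0.04, 0],
  [0, 0, 0, -0.25, 0, 0.06, 0],
  [0, 0, 0, -0.2, 0, 0.06, 0],
  [0, 0, 0, -0.2, 0, 0.06, 0],
  [0, 0, 0, 0, 0, 0, 0],
  [0, 0, 0, 0, 0, 0, 0],
])

```text
t: 46.95
tool_pos: [0.5192, 0.2683, 0.2026]
orientation: [2.139, 2.299, 0.005]
force: [-2.8, 1.2, 8.6]
opening: 0.0004
gripper_force: 3.4
```

```bash
python3 -c "
from h import *
cc();lid()"
```

```text
case x,y [0.0014 0.0485] tip z 0.1916 F case [-2.7  1.4] 8.6 t 47.0
lid pts 1401 top yz [0.0093 0.2197] min y -0.0345 max z 0.2237
```

Request:
move_arm([
  [0, 0, 0, -0.25, 0, 0.07, 0],
  [0, 0, 0, -0.25, 0, 0.09, 0],
  [0, 0, 0, -0.25, 0, 0.1, 0],
  [0, 0, 0, -0.25, 0, 0.12, 0],
  [0, 0, 0, -0.25, 0, 0.14, 0],
  [0, 0, 0, -0.2, 0, 0.14, 0],
  [0, 0, 0, -0.2, 0, 0.14, 0],
  [0, 0, 0, -0.2, 0, 0.15, 0],
  [0, 0, 0, -0.1, 0, 0.1, 0],
  [0, 0, 0, 0, 0, 0, 0],
])

```text
t: 48.0
tool_pos: [0.5225, 0.2185, 0.1751]
orientation: [2.139, 2.298, 0.001]
force: [-0.4, -0.6, 3.5]
opening: 0.0007
gripper_force: 1.4
```

```bash
python3 -c "
from h import *
cc();lid()"
```

```text
case x,y [ 0.0011 -0.0014] tip z 0.1641 F case [-0.5 -0.6] 3.5 t 48.0
lid pts 1668 top yz [-0.0463  0.1784] min y -0.0792 max z 0.1825
```

Request:
move_arm([
  [0, 0, 0, -0.15, 0, 0.12, 0],
  [0, 0, 0, -0.15, 0, 0.13, 0],
  [0, 0, 0, -0.15, 0, 0.14, 0],
  [0, 0, 0, -0.15, 0, 0.14, 0],
  [0, 0, 0, -0.15, 0, 0.14, 0],
  [0, 0, 0, -0.12, 0, 0.14, 0],
  [0, 0, 0, -0.12, 0, 0.14, 0],
  [0, 0, 0, -0.1, 0, 0.14, 0],
  [0, 0, 0, -0.1, 0, 0.1, 0],
  [0, 0, 0, 0, 0, 0, 0],
])

```text
t: 49.05
tool_pos: [0.5236, 0.1893, 0.1433]
orientation: [-2.14, -2.299, 0.002]
force: [0.4, 0.3, -0.7]
opening: 0.001
gripper_force: 0.0
```

```bash
python3 -c "
from h import *
cc();lid()"
```

```text
case x,y [ 0.0001 -0.0306] tip z 0.1323 F case [0.4 0.3] -0.7 t 49.0
lid pts 1311 top yz [-0.0495  0.1815] min y -0.0812 max z 0.2598
```

```bash
python3 -c "
from h import *
c=read_camera('scene');save('pics/s5.png',cv2.resize(c['frame'][90:240,260:420],None,fx=4,fy=4))"
```

```text
(no output)
```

View pics/s5.png

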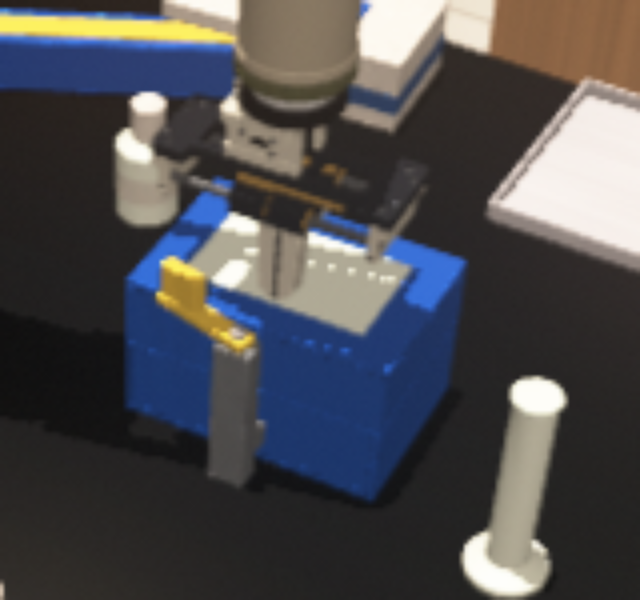

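The lid looks nearly flat and shut, with the seam at about (130,340) and the fingers resting on the panel at (280,285). I'll press until the force rises.

Request:
move_arm([
  [0, 0, 0, 0, 0, 0.05, 0],
  [0, 0, 0, 0, 0, 0.05, 0],
  [0, 0, 0, 0, 0, 0.04, 0],
  [0, 0, 0, 0, 0, 0.04, 0],
  [0, 0, 0, 0, 0, 0.04, 0],
  [0, 0, 0, 0, 0, 0, 0],
  [0, 0, 0, 0, 0, 0, 0],
  [0, 0, 0, 0, 0, 0, 0],
  [0, 0, 0, 0, 0, 0, 0],
  [0, 0, 0, 0, 0, 0, 0],
])

```text
t: 50.15
tool_pos: [0.5241, 0.1894, 0.1421]
orientation: [2.139, 2.299, -0.0]
force: [-15.0, -7.9, 27.1]
opening: 0.0005
gripper_force: 13.6
```

```bash
python3 -c "
from h import *
cc()"
```

```text
case x,y [ 0.0006 -0.0305] tip z 0.1311 F case [-15.5  -6.8] 27.1 t 50.1
```

Request:
move_arm([
  [0, 0, 0, 0, 0, -0.2, 0],
  [0, 0, 0, 0, 0, -0.8, 0],
  [0, 0, 0, 0, 0, -1, 0],
  [0, 0, 0, 0, 0, -1, 0],
  [0, 0, 0, -0.7, -0.5, 0, 0],
  [0, 0, 0, -0.8, -0.6, 0, 0],
  [0, 0, 0, -0.8, -0.6, 0, 0],
  [0, 0, 0, -0.8, -0.6, 0, 0],
  [0, 0, 0, -0.7, -0.6, 0, 0],
  [0, 0, 0, 0, 0, 0, 0],
])

```text
t: 51.15
tool_pos: [0.4576, 0.0885, 0.2135]
orientation: [2.142, 2.298, -0.001]
force: [0.8, -0.4, 0.3]
opening: 0.0003
gripper_force: 0.0
```

Run:
```python
from h import *
cc()
c=read_camera('scene');P=cloud(c);a=np.radians(4.1);R=np.array([[np.cos(a),-np.sin(a)],[np.sin(a),np.cos(a)]])
L=(P[...,:2]-[.5213,.2198])@R;z=P[...,2];ok=c["z_map"]>0;H,S,V=masks(c)
for y in np.arange(-.07,.08,.02):
    m=ok&(L[...,0]>.03)&(L[...,0]<.1)&(abs(L[...,1]-y)<.01)&(z>.1)&(z<.2); print("lid y%.2f"%y,m.sum(),np.median(z[m]).round(4))
m=ok&(H>20)&(H<34)&(S>110)&(z>.125)&(z<.19)&(abs(L[...,0])<.1)&(L[...,1]<-.04)&(L[...,1]>-.14)
p=np.c_[L[m],z[m]];f=p[p[:,2]>.155]; print("yellow",len(p),"fin",len(f),f.mean(0).round(4))
save('pics/s6.png',cv2.resize(c['frame'][90:240,260:420],None,fx=4,fy=4))
```

```text
case x,y [-0.0729 -0.1264] tip z 0.2025 F case [ 0.7 -0.4] 0.3 t 51.1
lid y-0.07 256 0.1228
lid y-0.05 112 0.1316
lid y-0.03 106 0.1322
lid y-0.01 104 0.1327
lid y0.01 98 0.1322
lid y0.03 94 0.1324
lid y0.05 91 0.132
lid y0.07 69 0.1314
yellow 182 fin 64 [-0.05   -0.0903  0.1674]
```

View pics/s6.png

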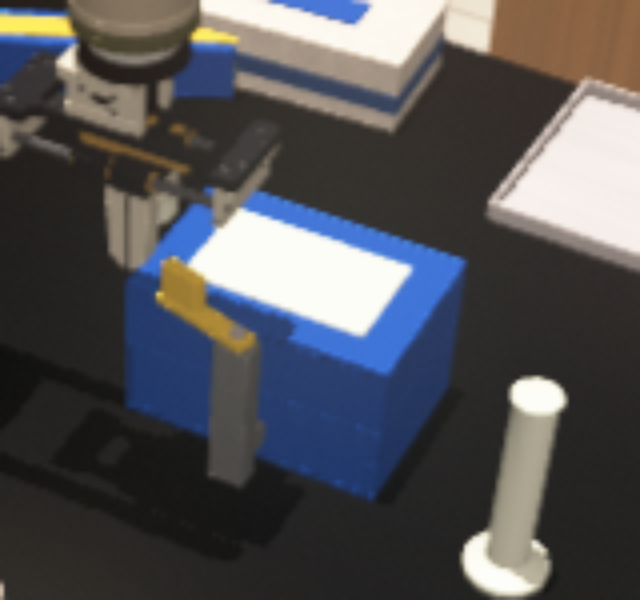

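The lid is flat at 0.132 m all the way across, so it is shut. The wing is still aside, with the fin at (185,285) and the fingers in front-left of it. Now I'll lower and push the fin.

Request:
move_arm([
  [0, 0, 0, 0, 0, 0.6, 0],
  [0, 0, 0, 0, 0, 0.8, 0],
  [0, 0, 0, 0, 0, 0.6, 0],
  [0, 0, 0, 0, 0, 0, 0],
  [0, 0, 0, 0.3, 0, 0, 0],
  [0, 0, 0, 0.4, 0, 0, 0],
  [0, 0, 0, 0.4, 0, 0, 0],
  [0, 0, 0, 0.3, 0.1, 0, 0],
  [0, 0, 0, 0.3, 0.12, 0, 0],
  [0, 0, 0, 0.28, 0.12, 0, 0],
])

```text
t: 52.2
tool_pos: [0.4639, 0.1407, 0.164]
orientation: [2.139, 2.3, 0.001]
force: [1.0, -2.6, 0.0]
opening: 0.0003
gripper_force: 0.6
```

```bash
cat >> h.py <<'E'
def fin():
    c=read_camera('scene');P=cloud(c);a=np.radians(4.1);R=np.array([[np.cos(a),-np.sin(a)],[np.sin(a),np.cos(a)]])
    L=(P[...,:2]-[.5213,.2198])@R;z=P[...,2];H,S,V=masks(c)
    m=(c["z_map"]>0)&(H>20)&(H<34)&(S>110)&(z>.125)&(z<.19)&(abs(L[...,0])<.1)&(L[...,1]<0)&(L[...,1]>-.14)
    p=np.c_[L[m],z[m]];f=p[p[:,2]>.155].mean(0); print("fin",f.round(4),"angle",np.arctan2(f[1]+.1,-f[0]).round(3)); return c
E
python3 -c "
from h import *
cc();fin()"
```

```text
case x,y [-0.0629 -0.0748] tip z 0.153 F case [ 0.9 -2.7] 0.0 t 52.2
fin [-0.0351 -0.0712  0.1695] angle 0.687
```

Contact is as planned (0.69 rad), so I'll continue.

Request:
move_arm([
  [0, 0, 0, 0.2, 0.2, 0, 0],
  [0, 0, 0, 0.2, 0.2, 0, 0],
  [0, 0, 0, 0.2, 0.2, 0, 0],
  [0, 0, 0, 0.1, 0.2, 0, 0],
  [0, 0, 0, 0.1, 0.2, 0, 0],
  [0, 0, 0, 0.08, 0.2, 0, 0],
  [0, 0, 0, 0.05, 0.2, 0, 0],
  [0, 0, 0, 0.02, 0.2, 0, 0],
  [0, 0, 0, 0, 0, 0, 0],
  [0, 0, 0, 0, 0, 0, 0],
])

```text
t: 53.25
tool_pos: [0.5019, 0.1663, 0.1637]
orientation: [2.14, 2.3, 0.0]
force: [-0.5, -0.3, -0.5]
opening: 0.0005
gripper_force: 0.0
```

```bash
python3 -c "
from h import *
cc();fin()"
```

```text
case x,y [-0.0231 -0.0519] tip z 0.1527 F case [-0.6 -0.3] -0.5 t 53.2
fin [ 0.0008 -0.0511  0.168 ] angle 1.588
```

Request:
move_arm([
  [0, 0, 0, 0, 0.1, 0, 0],
  [0, 0, 0, 0, 0.1, 0, 0],
  [0, 0, 0, 0, 0.06, 0, 0],
  [0, 0, 0, 0, 0, 0, 0],
  [0, 0, 0, 0, 0, 0, 0],
  [0, 0, 0, 0, 0, 0, 0],
  [0, 0, 0, 0, 0, 0, 0],
  [0, 0, 0, 0, 0, 0, 0],
  [0, 0, 0, 0, 0, 0, 0],
  [0, 0, 0, 0, 0, 0, 0],
])

```text
t: 54.3
tool_pos: [0.5046, 0.1669, 0.1635]
orientation: [-2.136, -2.297, 0.009]
force: [-21.6, -1.8, 14.0]
opening: 0.0004
gripper_force: 11.1
```

Stop reached (22 N). Backing off and lifting.

Request:
move_arm([
  [0, 0, 0, 0, -0.3, 0, 0],
  [0, 0, 0, 0, -0.6, 0, 0],
  [0, 0, 0, 0, -0.6, 0, 0],
  [0, 0, 0, 0, 0, -0.6, 0],
  [0, 0, 0, 0, 0, -1, 0],
  [0, 0, 0, 0, 0, -1, 0],
  [0, 0, 0, 0, 0, -1, 0],
  [0, 0, 0, -1, 0, -1, 0],
  [0, 0, 0, -1, 0, -1, 0],
  [0, 0, 0, -1, 0, 0, 0],
])

```text
t: 55.3
tool_pos: [0.4786, 0.0888, 0.3098]
orientation: [2.135, 2.296, 0.01]
force: [0.5, 0.7, -0.5]
opening: 0.0004
gripper_force: 0.0
```

```bash
python3 -c "
from h import *
cc();c=fin();save('pics/s7.png',c['frame'])"
```

```text
case x,y [-0.0519 -0.1276] tip z 0.2988 F case [0.5 0.6] -0.5 t 55.3
fin [ 0.0031 -0.0517  0.1682] angle 1.636
```

View pics/s7.png

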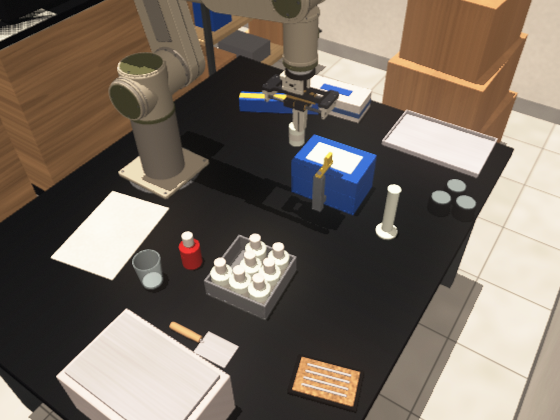

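The lid is shut at (333,172) with the yellow wing across it at (328,160). The seven whites are upright in the crate at (250,270), the bystanders haven't moved, and the arm is clear. Handing in.

```bash
python3 -c "
from h import *
print(close_job())"
```

```text
the job is handed in; nothing more can be done
None
```

I packed all four orange-capped bottles present (two from the crate, two from the bench) upright in the blue case, then shut the lid gently and turned the turnbutton to its stop; the job is handed in at about 55 s of arm time, and the hand-in call returned no verdict.

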